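Set the hinge pins in the spring pin setter

ROBOT

A 6-joint arm with a two-finger parallel gripper is mounted at the origin on a cart in front of the work surface, level with it; the furniture and walls round the work are solid. World frame = base frame: x ahead of the robot, y to its left, z up, the work surface at z = 0. Lengths are in m, angles in rad, forces in N, time in s.
With the tool pointing down it reaches from about 0.35 to 0.875 m from the base axis. Payload 4.2 kg.
Tool frame: the origin (TCP) lies at the very end of the fingers, on their centre line; the grasp point (between the pads) lies 19 mm behind it; z points along the fingers, y is the direction in which the jaws open and shut (so a half turn about z gives the same grasp; the last joint's range is limited). The gripper opens to 87 mm and grips with 3 to 60 N. Pads are 19 mm wide; open, the fingers measure 117 mm over their backs; the gripper's body (75 mm by 190 mm) begins 51 mm behind the grasp point.
Start: joints at [1.403, 0.385, 0.008, 0, -1.194, -0.259], TCP at [0.259, 0.569, 0.223] pointing down, gripper open.
Joint ranges: [-3.14, 3.14], [-1.21, 2.06], [-1.07, 1.41], [-3.16, 2.05], [-2.99, -0.16], [-3.1, 3.1]. Speed limits (rad/s): [2.79, 2.79, 3.14, 3.14, 3.14, 3.14].

INTERFACE

Orientations are given as a rotation vector (axis times angle).
In Python, from plant import robot, optics, job gives the robot as it stands.
- The arm moves only by the tool arm_command, never from a script. Its argument "rows" is a list of rows, each an object with "delta_pos": the shift along the world's x, y, z in mm, a list of three; "roll": the turn about the world's z in rad. A call has 1 to 12 rows; each row shifts and turns the commanded pose from where the row before left it; what a row does not reach is not made up. A row lasts 1/12 s, in which the tool goes at most 41.7 mm and 7.16 degrees, less where a joint would pass 70% of its speed; a pose out of reach is approached as far as the arm can. A call is refused whole if a number of a shift passes 41.7 or a number of a turn 0.125, either way. A call with a gripper value outside its range is refused whole. "fingers" is the closure in counts, from 0 (fully open) to 255 (shut), set as the call begins (left out, the last holds). The fingers move at their own pace and stop on an object; the grip force is fixed at half the most. Time passes only in rows, so rows that do not move let the fingers close. It gives the time, the measured TCP pose, the force and the opening at its end, in the units of the state.
- robot.observe(): the state, without advancing time (a new reading comes with each control period).
- optics.camera(name): name is "scene" or "top" or "wrist"; returns a dict with "img" (420x560x3 uint8, red, green, blue), "camera_matrix" (3x3 intrinsics, pixels), "k1" (the pictures are not rectified: a ray, as slopes to the right and down, at radius r is drawn at 1 + k1 r^2 times it, then the intrinsics apply), "rvec" (rotation vector, rad) and "tvec" (3), from world to camera coordinates, as OpenCV has them. Camera axes: x right, y down, z forward; pixel columns grow to the right and rows downward; lengths in m; the calibration is good to about 2 mm. A picture is of the moment at which its call begins. There is no depth.
- job.hand_in(): hands the job in, once; it reports no verdict.
The state is a dict: "time_s": time; "qpos": joint angles; "qd": joint speeds; "effort": joint torques, N m; "eef_pos": TCP position; "eef_rot": TCP orientation; "force": force on the tool from outside, world axes, zero at the start; "ft_torque": the same for the moment, N m; "gripper_width": finger opening in m.
Only numpy, scipy, OpenCV 4.12 (cv2) and the standard library are available. Lean on these libraries where they do the work, as an engineer would, in place of code of your own. Each camera call takes 0.05 s, during which the arm holds its last target.

TASK

Use the spring pin setter to drive home the proud pin of every hinge bar on the bench: for each bar, draw the striker back by its knob until the sear catches and let go of it, push the bar on the bed firmly against the two back stops and the end stop with its pin facing the striker, and press the trip button to fire. Lay every finished bar flat in the wooden tray, leave the striker fired (not cocked), never push a pin in by hand or by shoving the striker, and leave the pliers, the pot and the scriber where they are.

Things in the scene. Friction and masses are not known exactly. Their poses are not given: they have to be found in the camera images.
- setter: spring pin setter, fixed: grey base 16 mm high (x -110 to +30, y -26 to +72 mm in its frame), steel bed (x -42 to +26, y -21 to +67, top 20 mm above the bench), aluminium housing (x -106 to -46, y -17 to +17, 48 high). Frame: x = firing direction, z up; origin on the bench below the striker axis where the nose ends when fired. Axis at y 0, z 27 mm. Nose 8 mm thick
- nest (a point): where the centre of a bar lies when the bar is against all three stops: at 9, 22, 27 mm in the setter's frame. Axes as the setter's; a bar lying right has the same axes, its pin on the striker axis
- back_stops (a point): point on the bed in the plane of the two back stops' faces (they face the striker, x = +18 mm in the setter's frame), mid-way between the two: steel blocks 12 mm high above the bed, one at y -7 to +7 mm, one at y 46 to 58 mm in the setter's frame, a free gap between; axes as the setter's
- end_stop (a point): foot of the face of the end stop, which faces the setter's +y (face at y = -14 mm, x 5 to 18 mm in the setter's frame), 12 mm high above the bed; axes as the setter's
- striker_bar (a joint): draw of the striker in m, 0 = fired forward, grows as it is drawn back along the setter's -x; the sear catches at 0.040 (draw to about 0.044, the end stop is 0.046, then let go: it settles at 0.040). Spring force 4 N at 0, 22 N at 0.040. A compliant hand gives way, so watch this value while pulling
- rod_grip (a point): point on the 8 mm steel striker rod, 17 mm ahead of the front face of the black knob (30 mm across, 17 mm long); moves with the striker; axes as the setter's. 27 mm above the bench, only bench below it. When fired the rod is bare from here 17 mm either way, to the knob and to the housing's rear bush. Reach down with the fingers astride the rod and pull on the knob's face along the setter's -x
- trip_sear (a joint): travel of the trip button in m, 0 = up, 0.009 = fully down. The sear lets go after 4 to 6 mm; the button takes about 2.5 N to start, 4 N fully down, and up to 4 N more when cocked. It springs back up; it also dips by itself while the striker is being drawn
- trip_top (a point): top of the dark steel trip button (18 mm across) on the housing, 64 mm above the bench when up; press it straight down
- bar_a_mid (a point): centre of hinge bar A: a brass bar 18 x 72 x 14 mm (x, y, z of its frame), 7 mm above its underside, 0.14 kg. A steel pin of 6 mm diameter stands 4 mm proud of its -x side at y = -22 mm, half-way up (14 mm from the -y end). z up. The bars are alike; absent bars read None
- bar_b_mid (a point): centre of hinge bar B, exactly like bar A
- bar_c_mid (a point): centre of hinge bar C, exactly like bar A
- hinge_pin_a (a joint): how far the pin of bar A is driven in, m: 0 = 4 mm proud, 0.004 = flush (set). It is a tight fit that only the blow of the striker moves (40 N)
- hinge_pin_b (a joint): the same for bar B
- hinge_pin_c (a joint): the same for bar C
- tray_in (a point): centre of the inner floor of the fixed wooden tray for finished bars: 110 (x) x 170 (y) x 14 mm outside, walls 4 mm, floor 4 mm above the bench; axes as the tray's. Bars fit side by side, lying along the tray's x. Fixed near the work: an open tin, 22 mm high (world x 0.52 to 0.60, y 0.09 to 0.185 m), and a round black plate, 17 mm high (centre 0.665, -0.27, radius 0.08 m)
- pliers: small bare-steel half-round pliers lying flat, 47 x 80 x 12 mm, a bystander; origin under its middle
- pot: glass pot with a white screw lid, 45 mm across and 25 mm high, a bystander; origin under its middle
- scriber_tool: scriber with a boxwood handle, 116 mm long, 12 mm thick, a bystander; origin under its middle
Not all that is in view belongs to the job. Leave any purple look-alike of the part that bears bar_c_mid alone.

How it is judged:
On the way, in this order (a step that is already met when the one before it is completed fails the run):
1. the striker is drawn back and held by the sear alone, hands off it (value of joint striker_bar above 0.036 m and contact force between the fingers and striker_bar below 0.5 N), for 0.2 s.
2. the striker has been fired and has set the pin of a bar that lies against the back stops and the end stop (value of joint striker_bar below 0.008 m and ((value of joint hinge_pin_a above 0.003 m and x of bar_a_mid in the frame of nest between -0.003 and 0.003 m and y of bar_a_mid in the frame of nest between -0.0035 and 0.0035 m) or (value of joint hinge_pin_b above 0.003 m and x of bar_b_mid in the frame of nest between -0.003 and 0.003 m and y of bar_b_mid in the frame of nest between -0.0035 and 0.0035 m) or (value of joint hinge_pin_c above 0.003 m and x of bar_c_mid in the frame of nest between -0.003 and 0.003 m and y of bar_c_mid in the frame of nest between -0.0035 and 0.0035 m))), for 0.05 s.
At the end, for the whole second after the job is handed in: Every bar present has its pin driven in at least 3 of its 4 mm and lies flat (tilt under 0.15 rad) on the tray floor, its centre inside the walls; the striker is forward (draw under 8 mm). The first bar is struck within 3 mm of the back stops and 3.5 mm of the end stop (value of joint each of hinge_pin_a, hinge_pin_b, hinge_pin_c above 0.003 m and x of bar_a_mid in the frame of tray_in between -0.048 and 0.048 m and y of bar_a_mid in the frame of tray_in between -0.078 and 0.078 m and z of bar_a_mid in the frame of tray_in between 0.003 and 0.011 m and angle between each of bar_a_mid, bar_b_mid, bar_c_mid's own z axis and vertical below 0.15 rad and x of bar_b_mid in the frame of tray_in between -0.048 and 0.048 m and y of bar_b_mid in the frame of tray_in between -0.078 and 0.078 m and z of bar_b_mid in the frame of tray_in between 0.003 and 0.011 m and x of bar_c_mid in the frame of tray_in between -0.048 and 0.048 m and y of bar_c_mid in the frame of tray_in between -0.078 and 0.078 m and z of bar_c_mid in the frame of tray_in between 0.003 and 0.011 m and value of joint striker_bar below 0.008 m); the robot touches nothing.
It fails at once if a pin is pushed in by hand, or by shoving the striker with the hand ((velocity of joint hinge_pin_a above 0.01 m/s and contact force between the fingers and hinge_pin_a above 1 N) or (velocity of joint hinge_pin_b above 0.01 m/s and contact force between the fingers and hinge_pin_b above 1 N) or (velocity of joint hinge_pin_c above 0.01 m/s and contact force between the fingers and hinge_pin_c above 1 N) or (contact force between the fingers and striker_bar above 1 N and velocity of joint any of hinge_pin_a, hinge_pin_b, hinge_pin_c above 0.01 m/s)).
It fails at once if a pin is struck while its bar stands more than 5 mm off the back stops or 4 mm off the end stop ((velocity of joint hinge_pin_a above 0.05 m/s and not (x of bar_a_mid in the frame of nest above -0.005 m and y of bar_a_mid in the frame of nest between -0.004 and 0.004 m)) or (velocity of joint hinge_pin_b above 0.05 m/s and not (x of bar_b_mid in the frame of nest above -0.005 m and y of bar_b_mid in the frame of nest between -0.004 and 0.004 m)) or (velocity of joint hinge_pin_c above 0.05 m/s and not (x of bar_c_mid in the frame of nest above -0.005 m and y of bar_c_mid in the frame of nest between -0.004 and 0.004 m))).
It fails at once if the pliers, the pot or the scriber is moved by more than 30 mm (distance of any of pliers, pot, scriber_tool from where it was at the start of the episode above 0.03 m).
Of bar_a, bar_b, bar_c only 2 to 3 are there at a start; the rules pass over those that are not, and their reading is None.
At some moment in a run one of bar_a, bar_b, bar_c may be knocked a few centimetres aside while the robot is not near it.
Once in a run the grip may slacken for a moment while it holds something.
It also fails if it takes over 210 s, if anything falls off the work surface, if the arm or the gripper's body presses on something with over 40 N, if the wrist force passes 120 N, or if a joint passes its speed limit or range.

## Working session

There is one attempt and no reset: what is moved stays moved. The work goes in short steps, Python scripts to look and compute and a tool call to move; the robot and the scene stay as the last step left them, time stands still between calls to the robot, and variables do not carry over. Pictures are saved under pics/ and viewed, and the job is handed in when it is done.

Besides the shell and the picture viewer there is one more tool, called after "Request:" as name(argument=value, ...), one argument or row to a line, values as JSON. arm_command: Moves the arm, as the interface text tells. Its arguments: {"type":"object","properties":{"rows":{"type":"array"},"fingers":{"type":"number"}},"required":["rows"]}

```bash
ls; mkdir -p pics
cat > h.py <<'E'
import numpy as np, cv2
from plant import robot, optics, job
def snap(name,fn,crop=None,scale=1):
    c=optics.camera(name); np.savez('pics/'+fn+'.npz',**{k:np.array(v) for k,v in c.items()})
    im=c['img'][:,:,::-1]
    if crop: im=im[crop[1]:crop[3],crop[0]:crop[2]]
    if scale!=1: im=cv2.resize(im,None,fx=scale,fy=scale,interpolation=cv2.INTER_CUBIC)
    cv2.imwrite('pics/'+fn+'.png',im); return c
def crop(fn,out,box,scale):
    im=np.load('pics/'+fn+'.npz')['img'][:,:,::-1][box[1]:box[3],box[0]:box[2]]
    cv2.imwrite('pics/'+out+'.png',cv2.resize(im,None,fx=scale,fy=scale,interpolation=cv2.INTER_CUBIC))
def ray(c,u,v):
    K=np.array(c['camera_matrix']);k=float(c['k1'])
    d=np.array([(u-K[0,2])/K[0,0],(v-K[1,2])/K[1,1]]);x=d.copy()
    for _ in range(30): x=d/(1+k*(x@x))
    R,_=cv2.Rodrigues(np.array(c['rvec'],float).reshape(3)); t=np.array(c['tvec'],float).reshape(3)
    return -R.T@t, R.T@np.array([x[0],x[1],1.])
def at(fn,u,v,z):
    c=np.load('pics/'+fn+'.npz') if isinstance(fn,str) else fn
    o,d=ray(c,u,v); s=(z-o[2])/d[2]; return np.round(o+s*d,4)
def proj(fn,P):
    c=np.load('pics/'+fn+'.npz') if isinstance(fn,str) else fn
    R,_=cv2.Rodrigues(np.array(c['rvec'],float).reshape(3)); q=R@np.array(P)+np.array(c['tvec']).reshape(3)
    x=q[:2]/q[2]; x=x*(1+float(c['k1'])*(x@x)); K=np.array(c['camera_matrix'])
    return np.round([K[0,0]*x[0]+K[0,2],K[1,1]*x[1]+K[1,2]],1)
def st():
    s=robot.observe(); print({k:np.round(s[k],4).tolist() for k in ['time_s','qpos','eef_pos','eef_rot','force','gripper_width']})
E
python3 - <<'E'
from h import *
for n in ['scene','top','wrist']:
    c=snap(n,n+'0'); print(n,c['camera_matrix'],c['k1'],c['rvec'],c['tvec'])
st()
E
```

```text
pics
scene [[505.47217207   0.         279.01130186]
 [  0.         505.47217207 227.71867747]
 [  0.           0.           1.        ]] -0.026119291151511237 [ 2.11356948  1.15848558 -0.47582444] [-0.20841023 -0.27336257  1.55724226]
top [[492.55914514   0.         281.63008191]
 [  0.         492.55914514 217.68269279]
 [  0.           0.           1.        ]] -0.020055222230924964 [ 2.15784632 -2.0214038   0.24574337] [-0.10032697  0.52441813  1.15099806]
wrist [[357.13877741   0.         279.41037225]
 [  0.         357.13877741 207.62477929]
 [  0.           0.           1.        ]] -0.06864483553363375 [-1.60593411  2.49263199  0.35545076] [ 0.62423516 -0.03385247  0.39157657]
{'time_s': 0.15, 'qpos': [1.4026, 0.3854, 0.007, -0.0003, -1.194, -0.2586], 'eef_pos': [0.2585, 0.5685, 0.2217], 'eef_rot': [3.0687, -0.6651, -0.0003], 'force': [0.2319, 0.0862, 0.5043], 'gripper_width': 0.0868}
```

View pics/scene0.png

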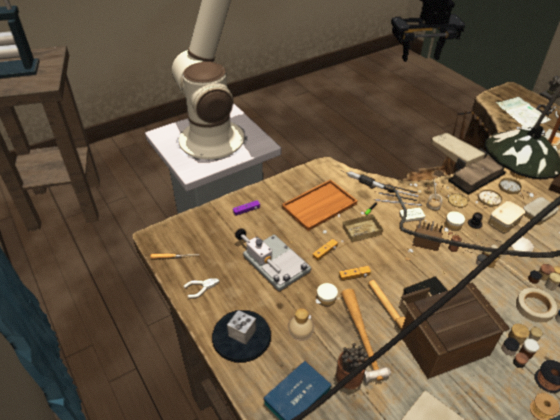

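View pics/top0.png

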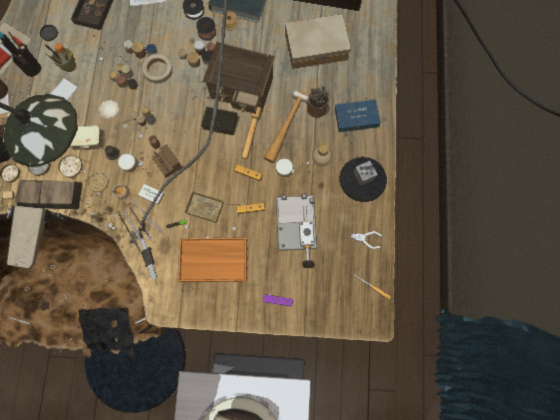

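View pics/wrist0.png

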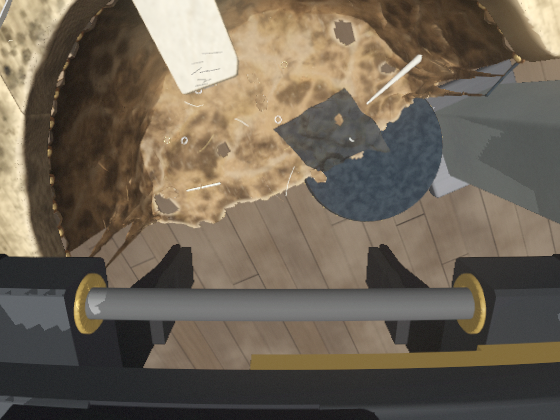

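The scene view shows the setter at about (275,262), brass bars at (325,249) and (355,272), and a purple look-alike at (246,207). The top view shows the same things at (297,225), (250,208), (248,172) and (278,300). I'll enlarge this area.

Run:
```python
from h import *
crop('top0','top0a',(170,150,330,270),5)
crop('top0','top0b',(225,155,335,245),7)
crop('scene0','scene0a',(225,190,385,310),5)
```

```text
(no output)
```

View pics/top0a.png

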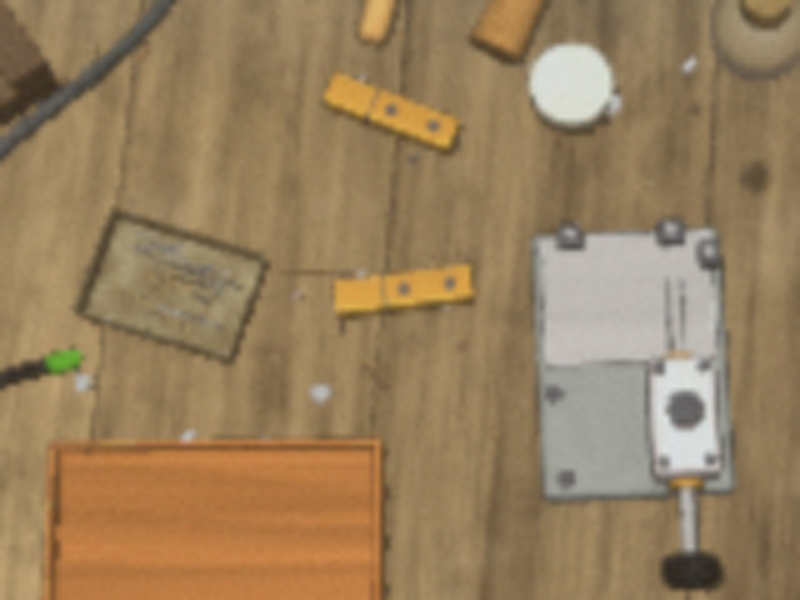

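View pics/scene0a.png

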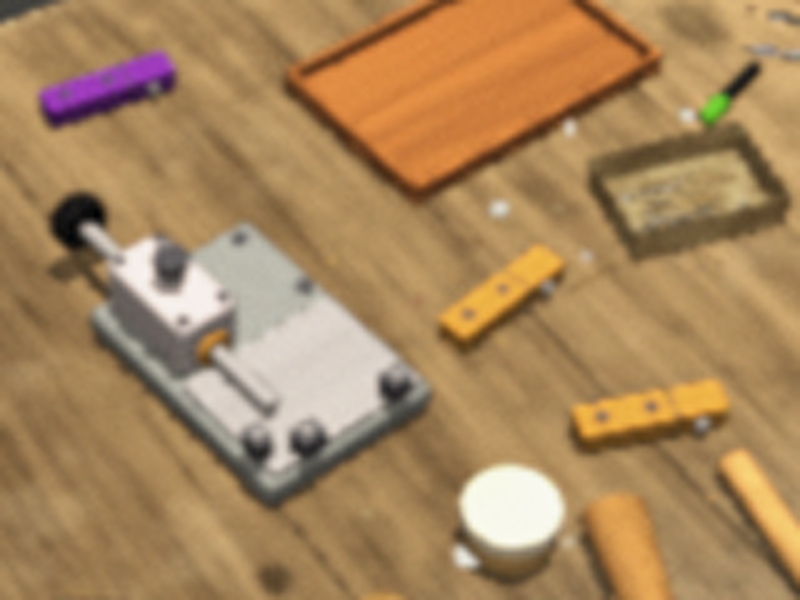

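Candidates for a hinge bar in the top view:
- Brass bar at (250,208): 1.
- Brass bar at (248,172): 2.
- Purple bar at (278,300): a decoy, to be left alone.
- Wooden handles at (252,130) and (285,125): not bars.

Both brass bars have a steel pin on the side away from the robot, near the left (grooved) end, so each needs about a half turn. Next I'll compute coarse poses.

Run:
```python
from h import *
def t(x,y,z): return at('top0',170+x/5,150+y/5,z)
def s(x,y,z): return at('scene0',225+x/5,190+y/5,z)
for n,x,y,z in [('baseFL',535,237,.016),('FR',718,230,.016),('NL',545,497,.016),('NR',733,490,.016),('trip',686,410,.064),('knob',691,570,.03),
 ('nearbar l',334,295,.014),('nearbar r',472,280,.014),('farbar l',328,88,.014),('farbar r',456,137,.014),('pot',571,85,.025),('trayFL',50,442,.014),('trayFR',381,440,.014)]: print(n,t(x,y,z))
print('trayNL',at('top0',181,282,.014),'NR',at('top0',246,281,.014),'purple',at('top0',278,300,.014), 'bluegreenhousing')
for n,x,y,z in [('baseFR',270,502,.016),('FL',430,395,.016),('NL',245,225,.016),('trip',168,262,.064),('knob',78,220,.027),('near r',455,340,.014),('near l',550,255,.014),('far r',580,430,.014),('far l',725,395,.014)]: print('scene',n,s(x,y,z))
```

```text
baseFL [ 0.5947 -0.0497  0.016 ]
FR [ 0.6047 -0.1442  0.016 ]
NL [ 0.4587 -0.0639  0.016 ]
NR [ 0.4685 -0.1585  0.016 ]
trip [ 0.4978 -0.1307  0.064 ]
knob [ 0.4244 -0.1388  0.03  ]
nearbar l [0.5574 0.0518 0.014 ]
nearbar r [ 0.5701 -0.0187  0.014 ]
farbar l [0.6697 0.0647 0.014 ]
farbar r [ 0.647  -0.0046  0.014 ]
pot [ 0.6758 -0.0632  0.025 ]
trayFL [0.4709 0.1893 0.014 ]
trayFR [0.483  0.0213 0.014 ]
trayNL [0.3609 0.1743 0.014 ] NR [0.3741 0.0128 0.014 ] purple [ 0.3325 -0.0699  0.014 ] bluegreenhousing
scene baseFR [ 0.6164 -0.147   0.016 ]
scene FL [ 0.6037 -0.0511  0.016 ]
scene NL [ 0.4653 -0.0649  0.016 ]
scene trip [ 0.5058 -0.132   0.064 ]
scene knob [ 0.4278 -0.1374  0.027 ]
scene near r [ 0.5809 -0.0205  0.014 ]
scene near l [0.5608 0.0509 0.014 ]
scene far r [ 0.6564 -0.0042  0.014 ]
scene far l [0.676  0.0654 0.014 ]
```

Request:
arm_command(
  rows=[
    {"delta_pos":[10,-40,3]},
    {"delta_pos":[10,-40,3]},
    {"delta_pos":[10,-40,3]},
    {"delta_pos":[10,-40,3]},
    {"delta_pos":[10,-40,3]},
    {"delta_pos":[10,-40,3]},
    {"delta_pos":[10,-40,3]},
    {"delta_pos":[10,-40,3],"roll":0.12},
    {"delta_pos":[10,-40,3],"roll":0.12},
    {"delta_pos":[10,-40,3],"roll":0.12},
    {"delta_pos":[10,-40,0],"roll":0.12},
  ],
)

```text
schema error: expected keys delta_pos, roll
```

Run:
```python
from h import *
st(); c=snap('wrist','w1'); o,d=ray(c,280,210); print(o,d)
```

```text
{'time_s': 0.15, 'qpos': [1.4026, 0.3854, 0.007, -0.0003, -1.194, -0.2586], 'eef_pos': [0.2585, 0.5685, 0.2217], 'eef_rot': [3.0687, -0.6651, -0.0003], 'force': [0.2319, 0.0862, 0.5043], 'gripper_width': 0.0868}
[0.32865618 0.53716807 0.38438029] [-0.26262853  0.11575813 -0.95795264]
```

View pics/w1.png

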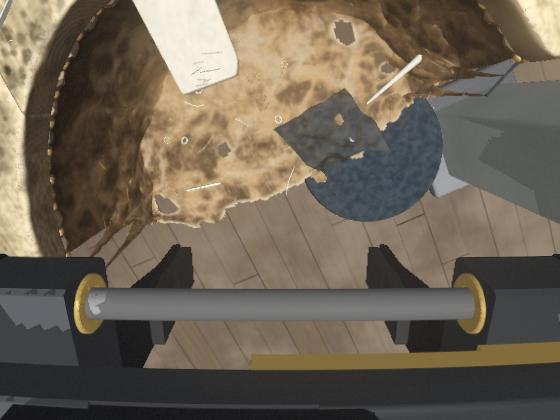

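Request:
arm_command(
  rows=[
    {"delta_pos":[15,-37,3],"roll":0},
    {"delta_pos":[15,-37,3],"roll":0},
    {"delta_pos":[15,-37,3],"roll":0},
    {"delta_pos":[15,-37,3],"roll":0},
    {"delta_pos":[15,-37,3],"roll":0},
    {"delta_pos":[15,-37,3],"roll":0},
    {"delta_pos":[15,-37,3],"roll":0.05},
    {"delta_pos":[15,-37,3],"roll":0.05},
    {"delta_pos":[15,-37,3],"roll":0.05},
    {"delta_pos":[15,-37,3],"roll":0.05},
    {"delta_pos":[15,-37,0],"roll":0.05},
    {"delta_pos":[15,-37,0],"roll":0.05},
  ],
)

```text
time_s: 1.2
eef_pos: [0.4389, 0.1231, 0.253]
eef_rot: [-3.135, 0.194, -0.001]
force: [1.5, 0.4, 0.4]
gripper_width: 0.0871
```

Request:
arm_command(
  rows=[
    {"delta_pos":[18,-36,0],"roll":0.05},
    {"delta_pos":[18,-36,0],"roll":0.05},
    {"delta_pos":[18,-36,0],"roll":0.05},
    {"delta_pos":[18,-36,0],"roll":0.05},
    {"delta_pos":[0,0,0],"roll":0.0},
    {"delta_pos":[0,0,0],"roll":0.0},
  ],
)

```text
time_s: 1.7
eef_pos: [0.5109, -0.021, 0.2518]
eef_rot: [3.14, 0.107, -0.002]
force: [-0.9, 0.1, -0.2]
gripper_width: 0.0869
```

Run:
```python
from h import *
st(); c=snap('wrist','w1'); o,d=ray(c,280,210); print(o,d)
```

```text
{'time_s': 1.7, 'qpos': [0.2766, 0.1699, -0.2168, -0.0003, -1.1856, 1.3628], 'eef_pos': [0.5109, -0.021, 0.2518], 'eef_rot': [3.1397, 0.1075, -0.0022], 'force': [-0.8938, 0.1175, -0.1564], 'gripper_width': 0.0869}
[ 0.58790387 -0.01531069  0.41437717] [-0.28764469 -0.02208274 -0.9575071 ]
```

View pics/w1.png

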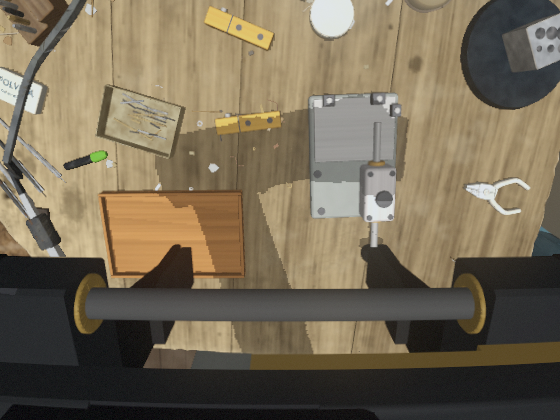

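The wrist view shows the setter at (352,155), bars at (248,122) and (239,28), the tray at (172,235), and pliers and plate to the right. I'll enlarge the setter and bars.

Run:
```python
from h import *
crop('w1','w1a',(300,85,410,265),3.3*1.0)
crop('w1','w1b',(195,0,345,140),5)
crop('w1','w1c',(300,85,410,225),5)
```

```text
(no output)
```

View pics/w1c.png

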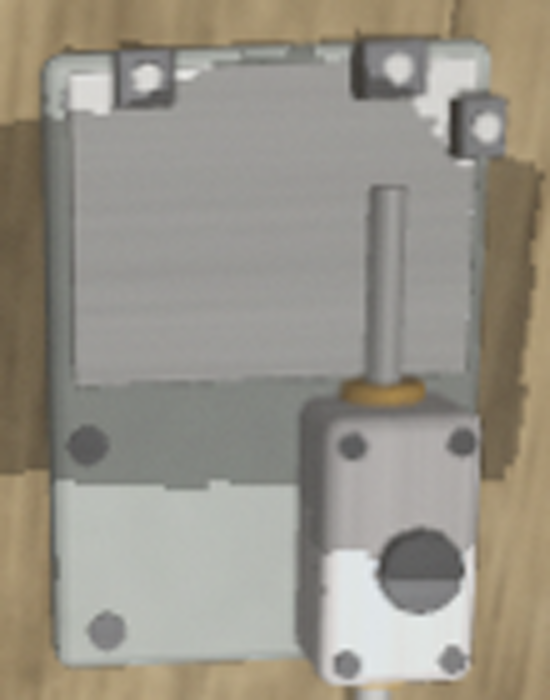

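View pics/w1b.png

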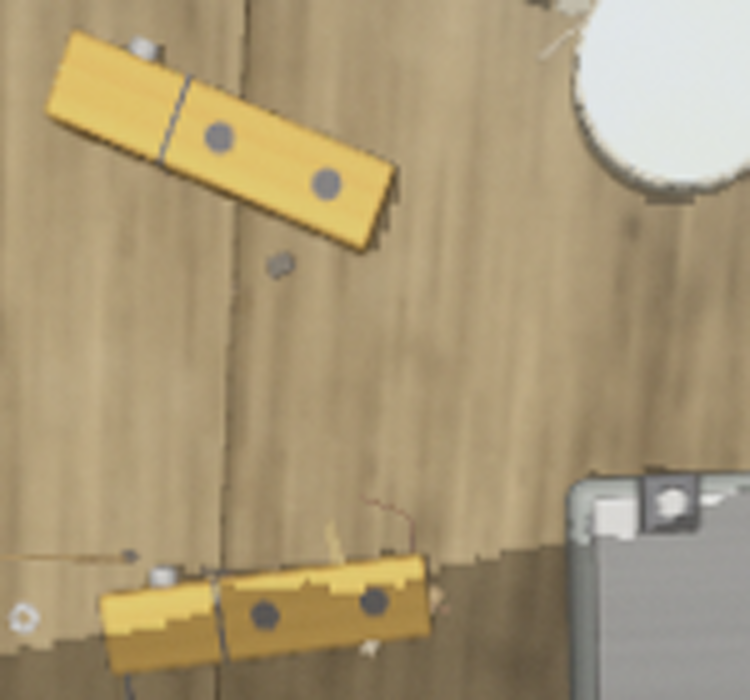

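```bash
cat > fit.py <<'E'
from h import *
from scipy.optimize import least_squares
def fit(fn,pts,x0,loss='soft_l1'):
    c=dict(np.load('pics/'+fn+'.npz'))
    L=np.array([p[0] for p in pts],float)/1000; U=np.array([p[1] for p in pts])
    def P(x):
        R=np.array([[np.cos(x[2]),-np.sin(x[2])],[np.sin(x[2]),np.cos(x[2])]])
        W=L.copy(); W[:,:2]=L[:,:2]@R.T+x[:2]; return np.array([proj(c,w) for w in W])
    r=least_squares(lambda x:(P(x)-U).ravel(),x0,loss=loss,f_scale=1.,diff_step=1e-3,x_scale=[.01,.01,.1])
    print('x,y,yaw',np.round(r.x,4)); print(np.round(P(r.x)-U,1).tolist()); return r.x
E
sed -i 's/return np.round(\[K\[0,0\]/return np.array([K[0,0]/; s/+K\[1,2\]\],1)/+K[1,2]])/' h.py
python3 - <<'E'
from fit import *
S=lambda u,v:(300+u/5,85+v/5)
pts=[((30,72,16),S(44,56)),((30,-26,16),S(491,40)),((-110,72,16),S(57,665)),
((-42,67,20),S(78,385)),((-42,-21,20),S(465,374)),((0,0,31),S(388,188)),
((18,7,32),S(352,97)),((18,-7,32),S(428,95)),((18,58,32),S(117,105)),((18,46,32),S(174,105)),((5,-14,32),S(455,157)),((18,-14,32),S(452,95))]
fit('w1',pts,[.574,-.123,.105])
B=lambda u,v:(195+u/5,v/5)
# bar local corners (-x side has pin). near
bp=[(-9,-36,14),(-9,36,14),(9,36,14),(9,-36,14)]
print('near');n=fit('w1',list(zip(bp,[B(100,597),B(424,556),B(430,636),B(112,673)])),[.565,.017,3.3])
print('far');f=fit('w1',list(zip(bp,[B(75,30),B(394,167),B(362,250),B(46,112)])),[.66,.03,2.83])
print('trayC',[at('w1',u,v,.014) for u,v in [(100,193),(243,191),(245,276),(112,275)]])
print('trip',at('w1',300+425/5,85+562/5,.064),'pot',at('w1',333,14,.025))
E
```

```text
x,y,yaw [ 0.5766 -0.1204  0.1148]
[[-0.8, -0.7], [0.5, -0.9], [-0.6, 1.6], [-1.2, 0.4], [0.0, -0.6], [0.3, -0.6], [1.5, 0.3], [-0.4, 0.2], [-0.5, 0.6], [-0.3, 0.1], [0.5, 0.3], [1.5, -0.0]]
near
x,y,yaw [0.5645 0.0172 3.3261]
[[-0.4, -0.6], [0.1, -0.3], [0.7, 0.3], [-0.2, 0.7]]
far
x,y,yaw [0.661  0.0315 2.8155]
[[-0.5, -0.7], [0.7, 0.1], [0.5, 0.4], [-0.7, 0.2]]
trayC [array([0.4737, 0.188 , 0.014 ]), array([0.4875, 0.0196, 0.014 ]), array([0.3792, 0.0128, 0.014 ]), array([0.3675, 0.1808, 0.014 ])]
trip [ 0.5035 -0.1293  0.064 ] pot [ 0.6787 -0.0629  0.025 ]
```

Request:
arm_command(
  fingers=130,
  rows=[
    {"delta_pos":[-15,-28,-10],"roll":0.023},
    {"delta_pos":[-15,-28,-30],"roll":0.023},
    {"delta_pos":[-14,-29,-25],"roll":0},
    {"delta_pos":[-14.4,-28.7,-25],"roll":0},
    {"delta_pos":[0,0,-30],"roll":0},
    {"delta_pos":[0,0,-30],"roll":0},
    {"delta_pos":[0,0,0],"roll":0},
    {"delta_pos":[0,0,0],"roll":0},
  ],
)

```text
time_s: 2.42
eef_pos: [0.4523, -0.1305, 0.1036]
eef_rot: [3.136, 0.191, -0.005]
force: [0.3, -0.2, 0.6]
gripper_width: 0.0456
```

Run:
```python
from h import *
st(); c=snap('wrist','w2'); snap('scene','s2',(200,180,340,300),5.7)
print(proj(c,[.4525,-.1347,.027]))
```

```text
{'time_s': 2.4167, 'qpos': [0.0655, 0.2578, -0.5229, 0.0004, -0.7931, 1.6264], 'eef_pos': [0.4523, -0.1305, 0.1036], 'eef_rot': [3.1355, 0.1906, -0.0047], 'force': [0.2661, -0.2075, 0.558], 'gripper_width': 0.0456}
[285.66632768 217.37449328]
```

View pics/w2.png

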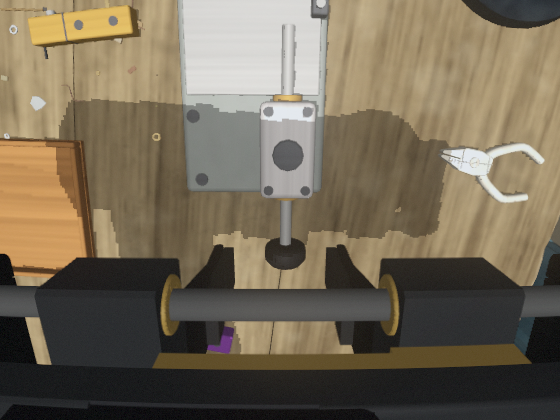

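View pics/s2.png

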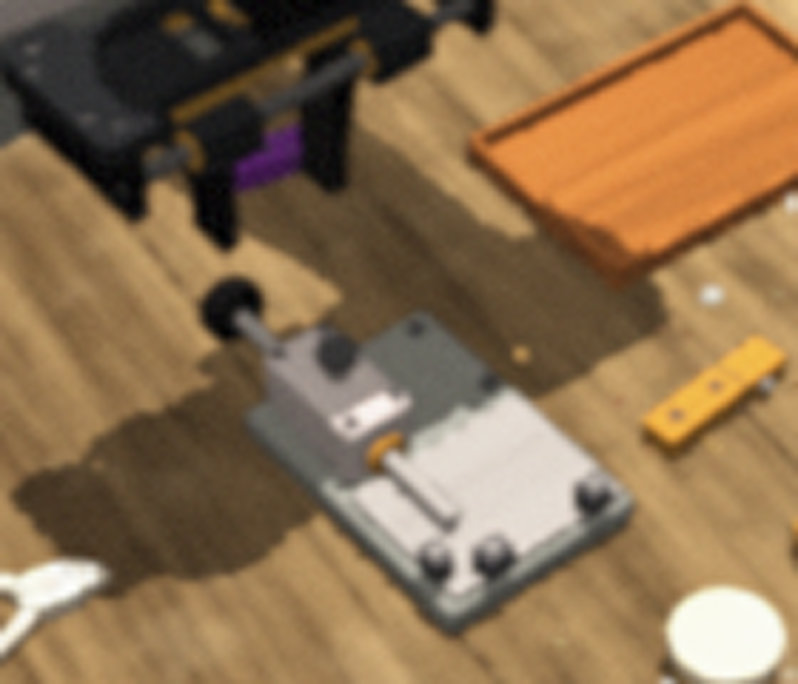

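Wrist view: the rod runs from (285,198) to (285,238), and my target projects to (286,217), mid-rod. I'll descend astride it.

Request:
arm_command(
  rows=[
    {"delta_pos":[0,-1,-25],"roll":0},
    {"delta_pos":[0,-1,-25],"roll":0},
    {"delta_pos":[0,-1,-20],"roll":0},
    {"delta_pos":[0,-1,-15],"roll":0},
    {"delta_pos":[0,0,-5],"roll":0},
    {"delta_pos":[0,0,0],"roll":0},
  ],
)

```text
time_s: 3.02
eef_pos: [0.4539, -0.135, 0.0144]
eef_rot: [3.136, 0.189, 0.001]
force: [0.6, 0.2, -0.2]
gripper_width: 0.0428
```

Request:
arm_command(
  fingers=215,
  rows=[
    {"delta_pos":[0,0,0],"roll":0},
    {"delta_pos":[0,0,0],"roll":0},
    {"delta_pos":[0,0,0],"roll":0},
    {"delta_pos":[0,0,0],"roll":0},
    {"delta_pos":[0,0,0],"roll":0},
  ],
)

```text
time_s: 3.43
eef_pos: [0.4534, -0.1354, 0.0146]
eef_rot: [3.136, 0.187, 0.002]
force: [0.0, 0.2, -0.7]
gripper_width: 0.0184
```

Run:
```python
from h import *
st(); c=snap('wrist','w3',(180,150,400,300),3.6);snap('scene','s3',(220,200,320,280),7)
```

```text
{'time_s': 3.4333, 'qpos': [0.0542, 0.4056, -0.6108, 0.0001, -0.553, 1.6358], 'eef_pos': [0.4534, -0.1354, 0.0146], 'eef_rot': [3.136, 0.1872, 0.0023], 'force': [0.0243, 0.1747, -0.6533], 'gripper_width': 0.0184}
```

View pics/w3.png

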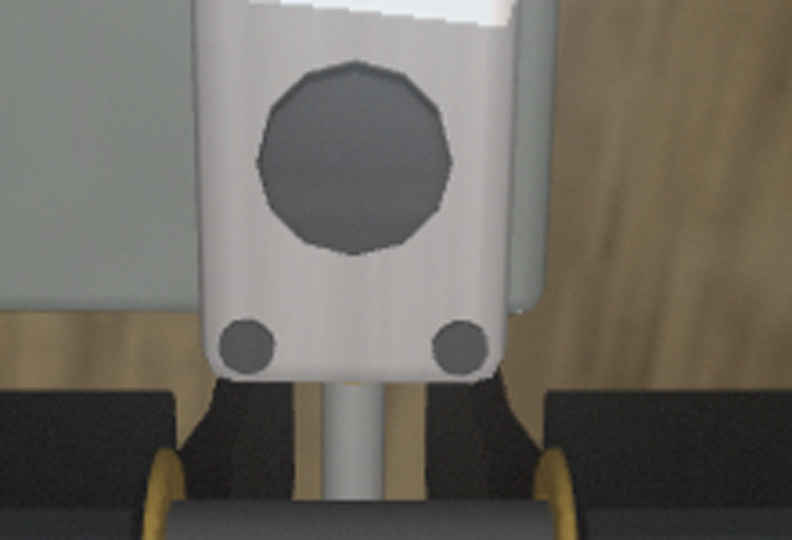

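View pics/s3.png

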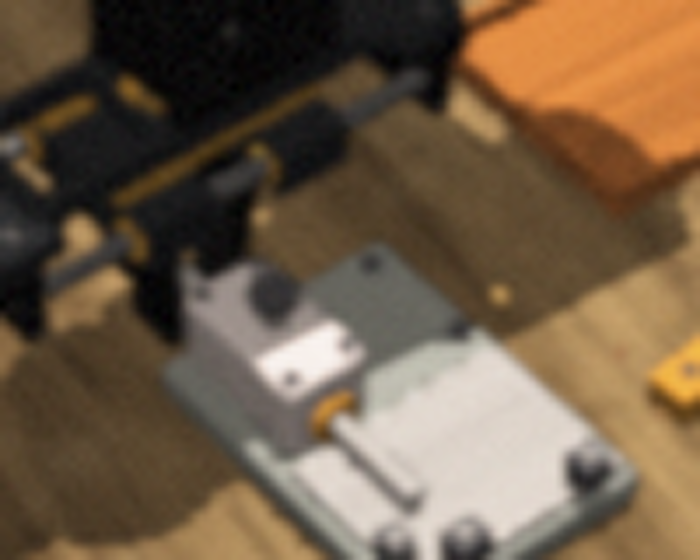

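Request:
arm_command(
  rows=[
    {"delta_pos":[-5,-0.5,0],"roll":0},
    {"delta_pos":[-5,-0.6,0],"roll":0},
    {"delta_pos":[-5,-0.6,0],"roll":0},
    {"delta_pos":[-5,-0.6,0],"roll":0},
    {"delta_pos":[-5,-0.6,0],"roll":0},
    {"delta_pos":[-5,-0.6,0],"roll":0},
    {"delta_pos":[-5,-0.6,0],"roll":0},
    {"delta_pos":[-5,-0.6,0],"roll":0},
  ],
)

```text
time_s: 4.2
eef_pos: [0.4224, -0.1391, 0.0153]
eef_rot: [3.135, 0.189, 0.034]
force: [18.7, 7.1, -16.0]
gripper_width: 0.0136
```

Run:
```python
from h import *
st(); c=snap('scene','s4',(220,200,320,280),7)
```

```text
{'time_s': 4.2, 'qpos': [0.0496, 0.363, -0.6927, 0.0005, -0.4937, 1.6415], 'eef_pos': [0.4224, -0.1391, 0.0153], 'eef_rot': [3.1353, 0.1894, 0.0336], 'force': [18.7098, 7.0849, -15.981], 'gripper_width': 0.0136}
```

View pics/s4.png

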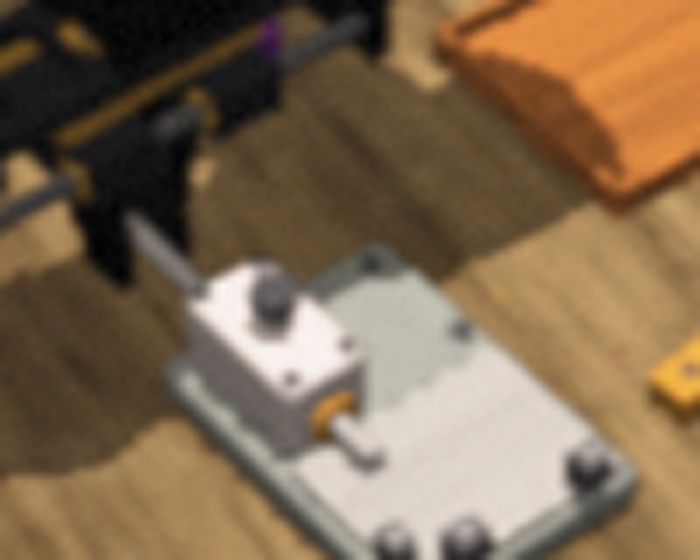

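Request:
arm_command(
  rows=[
    {"delta_pos":[-5,-0.6,0],"roll":0},
    {"delta_pos":[-5,-0.6,0],"roll":0},
    {"delta_pos":[-5,-0.6,0],"roll":0},
    {"delta_pos":[-4,-0.5,0],"roll":0},
    {"delta_pos":[0,0,0],"roll":0},
  ],
)

```text
time_s: 4.67
eef_pos: [0.4077, -0.141, 0.0163]
eef_rot: [3.135, 0.191, 0.046]
force: [18.5, 7.8, -13.0]
gripper_width: 0.0134
```

Run:
```python
from h import *
st(); c=snap('scene','s5',(220,200,320,280),7)
```

```text
{'time_s': 4.6667, 'qpos': [0.0469, 0.3419, -0.7294, 0.0011, -0.47, 1.6448], 'eef_pos': [0.4077, -0.141, 0.0163], 'eef_rot': [3.1345, 0.1912, 0.0464], 'force': [18.5301, 7.7754, -12.9763], 'gripper_width': 0.0134}
```

View pics/s5.png

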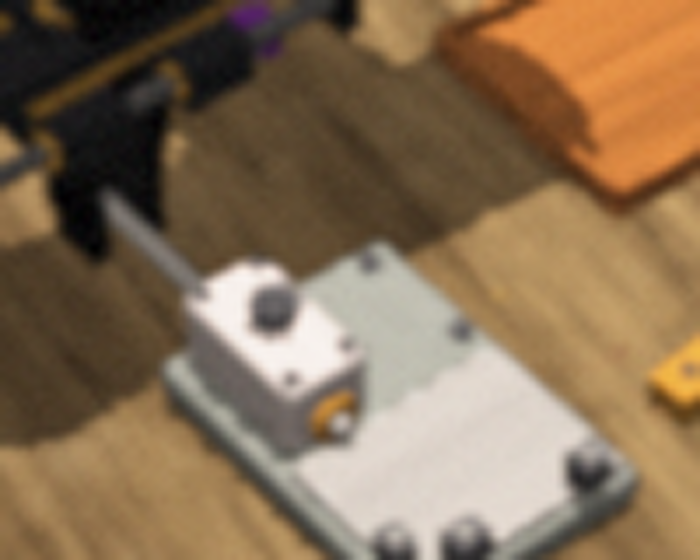

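Request:
arm_command(
  rows=[
    {"delta_pos":[-4,-0.5,0],"roll":0},
    {"delta_pos":[-2,-0.2,0],"roll":0},
    {"delta_pos":[0,0,0],"roll":0},
    {"delta_pos":[0,0,0],"roll":0},
  ],
)

```text
time_s: 5.05
eef_pos: [0.4039, -0.1415, 0.0165]
eef_rot: [3.134, 0.192, 0.052]
force: [21.2, 8.1, -14.4]
gripper_width: 0.014
```

Run:
```python
from h import *
st(); c=snap('scene','s6',(220,200,320,280),7)
```

```text
{'time_s': 5.05, 'qpos': [0.0461, 0.336, -0.7401, 0.0014, -0.4614, 1.6458], 'eef_pos': [0.4039, -0.1415, 0.0165], 'eef_rot': [3.1342, 0.1919, 0.0523], 'force': [21.1842, 8.0962, -14.4081], 'gripper_width': 0.014}
```

View pics/s6.png

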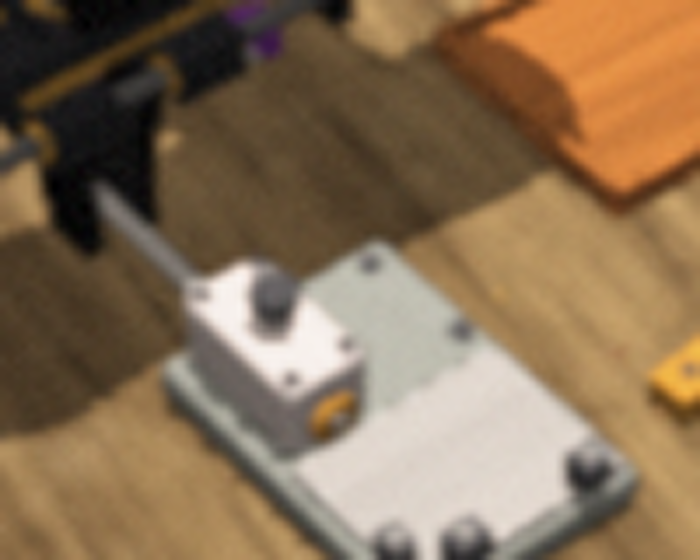

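Request:
arm_command(
  rows=[
    {"delta_pos":[-1,-0.1,0],"roll":0},
    {"delta_pos":[0,0,0],"roll":0},
    {"delta_pos":[4,0.5,0],"roll":0},
    {"delta_pos":[4,0.5,0],"roll":0},
    {"delta_pos":[4,0.5,0],"roll":0},
    {"delta_pos":[4,0.5,0],"roll":0},
    {"delta_pos":[4,0.5,0],"roll":0},
    {"delta_pos":[4,0.5,0],"roll":0},
    {"delta_pos":[0,0,0],"roll":0},
  ],
)

```text
time_s: 5.85
eef_pos: [0.4102, -0.1404, 0.0136]
eef_rot: [3.136, 0.187, -0.003]
force: [-0.2, -0.6, -0.3]
gripper_width: 0.0138
```

Run:
```python
from h import *
st(); c=snap('scene','s7',(220,200,320,280),7)
```

```text
{'time_s': 5.85, 'qpos': [0.0477, 0.3609, -0.7045, 0.0001, -0.5074, 1.6421], 'eef_pos': [0.4102, -0.1404, 0.0136], 'eef_rot': [3.136, 0.1868, -0.0031], 'force': [-0.2307, -0.6429, -0.2916], 'gripper_width': 0.0138}
```

View pics/s7.png

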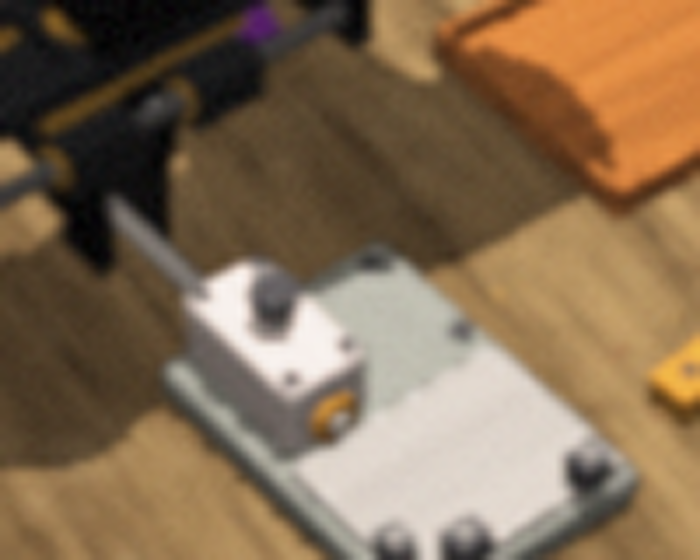

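Force is zero and the nose shows about 6 mm past the bush, so the sear has caught. Now I'll open, rise and go to the near bar.

Request:
arm_command(
  fingers=123,
  rows=[
    {"delta_pos":[0,0,0],"roll":0},
    {"delta_pos":[0,0,0],"roll":0},
    {"delta_pos":[0,0,0],"roll":0},
    {"delta_pos":[0,0,10],"roll":0},
    {"delta_pos":[0,0,30],"roll":0},
    {"delta_pos":[0,0,40],"roll":0},
    {"delta_pos":[0,0,30],"roll":0.117},
    {"delta_pos":[0,0,0],"roll":0.117},
    {"delta_pos":[0,0,0],"roll":0.117},
    {"delta_pos":[0,0,0],"roll":0.117},
  ],
)

```text
time_s: 6.73
eef_pos: [0.4108, -0.1403, 0.1247]
eef_rot: [3.005, 0.917, 0.003]
force: [-0.5, 0.2, -0.2]
gripper_width: 0.0455
```

Request:
arm_command(
  rows=[
    {"delta_pos":[15,15,0],"roll":0.117},
    {"delta_pos":[15,15,0],"roll":0.117},
    {"delta_pos":[15,15,0],"roll":0.117},
    {"delta_pos":[15,15,0],"roll":0.117},
    {"delta_pos":[15,15,0],"roll":0.117},
    {"delta_pos":[15,15,0],"roll":0.117},
    {"delta_pos":[15,15,0],"roll":0.117},
    {"delta_pos":[15,15,0],"roll":0.117},
    {"delta_pos":[15,15,0],"roll":0.117},
    {"delta_pos":[20,18,0],"roll":0.115},
    {"delta_pos":[0,0,0],"roll":0},
    {"delta_pos":[0,0,0],"roll":0},
  ],
)

```text
time_s: 7.73
eef_pos: [0.5661, 0.0134, 0.1233]
eef_rot: [-2.007, -2.416, 0.001]
force: [0.5, -0.7, -0.8]
gripper_width: 0.0453
```

Run:
```python
from h import *
st(); c=snap('wrist','w8');snap('top','t8',(230,150,330,280),5)
print(proj(c,[.5652,.0133,.014]))
```

```text
{'time_s': 7.7333, 'qpos': [0.3096, 0.3777, -0.2742, -0.0003, -0.92, 3.0166], 'eef_pos': [0.5661, 0.0134, 0.1233], 'eef_rot': [-2.0069, -2.4159, 0.0013], 'force': [0.4586, -0.713, -0.8464], 'gripper_width': 0.0453}
[278.42654168 204.935123  ]
```

View pics/w8.png

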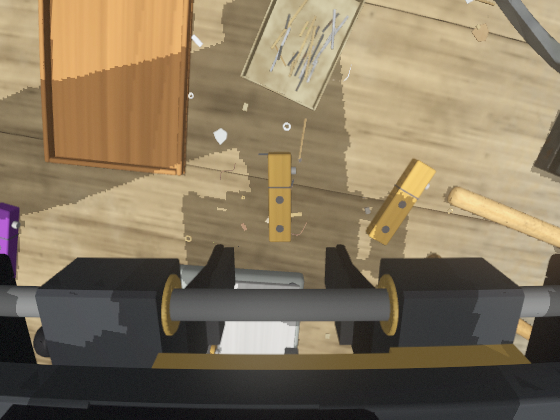

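View pics/t8.png

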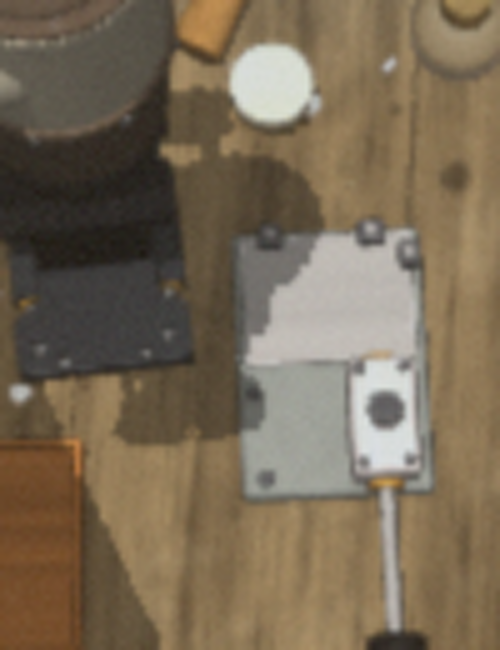

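The striker stays cocked, and the near bar is centred between the fingers (column 280, target 278). Descending to grip.

Request:
arm_command(
  rows=[
    {"delta_pos":[0,0,-35],"roll":0},
    {"delta_pos":[0,0,-35],"roll":0},
    {"delta_pos":[0,0,-25],"roll":0},
    {"delta_pos":[0,0,-15],"roll":0},
    {"delta_pos":[0,0,-9],"roll":0},
    {"delta_pos":[0,0,0],"roll":0},
  ],
)

```text
time_s: 8.33
eef_pos: [0.5641, 0.0117, 0.0032]
eef_rot: [-2.008, -2.413, 0.006]
force: [0.5, -0.2, -0.4]
gripper_width: 0.0454
```

Request:
arm_command(
  fingers=255,
  rows=[
    {"delta_pos":[0,0,0],"roll":0},
    {"delta_pos":[0,0,0],"roll":0},
    {"delta_pos":[0,0,0],"roll":0},
    {"delta_pos":[0,0,0],"roll":0},
    {"delta_pos":[0,0,0],"roll":0},
    {"delta_pos":[0,0,0],"roll":0},
  ],
)

```text
time_s: 8.83
eef_pos: [0.5663, 0.0128, 0.0058]
eef_rot: [2.007, 2.416, 0.001]
force: [-1.1, 1.0, 3.2]
gripper_width: 0.0176
```

Request:
arm_command(
  rows=[
    {"delta_pos":[0,0,15],"roll":0},
    {"delta_pos":[0,0,30],"roll":0},
    {"delta_pos":[0,0,35],"roll":-0.12},
    {"delta_pos":[0,0,20],"roll":-0.124},
    {"delta_pos":[0,0,0],"roll":-0.124},
    {"delta_pos":[0,0,0],"roll":-0.124},
    {"delta_pos":[0,0,0],"roll":-0.124},
    {"delta_pos":[0,0,0],"roll":-0.124},
    {"delta_pos":[0,0,0],"roll":-0.124},
    {"delta_pos":[0,0,0],"roll":-0.124},
    {"delta_pos":[0,0,0],"roll":-0.124},
    {"delta_pos":[0,0,0],"roll":-0.124},
  ],
)

```text
time_s: 9.83
eef_pos: [0.5654, 0.0127, 0.1045]
eef_rot: [-3.039, -0.797, 0.002]
force: [-0.1, 0.7, -1.8]
gripper_width: 0.0176
```

Request:
arm_command(
  rows=[
    {"delta_pos":[1,-10,0],"roll":-0.124},
    {"delta_pos":[1,-10,0],"roll":-0.124},
    {"delta_pos":[1,-10,0],"roll":-0.124},
    {"delta_pos":[1,-10,0],"roll":-0.124},
    {"delta_pos":[1,-10,0],"roll":-0.124},
    {"delta_pos":[1,-10,0],"roll":-0.124},
    {"delta_pos":[1,-10,0],"roll":-0.124},
    {"delta_pos":[1,-10,0],"roll":-0.124},
    {"delta_pos":[1,-10,0],"roll":-0.124},
    {"delta_pos":[1,-11,0],"roll":-0.124},
    {"delta_pos":[0,0,0],"roll":-0.124},
    {"delta_pos":[0,0,0],"roll":-0.124},
  ],
)

```text
time_s: 10.83
eef_pos: [0.5754, -0.0889, 0.1044]
eef_rot: [2.774, -1.473, -0.002]
force: [1.0, -0.0, -1.3]
gripper_width: 0.0173
```

Request:
arm_command(
  rows=[
    {"delta_pos":[0,0,0],"roll":-0.124},
    {"delta_pos":[0,0,0],"roll":-0.124},
    {"delta_pos":[0,0,0],"roll":-0.116},
    {"delta_pos":[0,0,0],"roll":-0.12},
    {"delta_pos":[0,0,0],"roll":0},
    {"delta_pos":[0,0,0],"roll":0},
  ],
)

```text
time_s: 11.33
eef_pos: [0.5756, -0.0882, 0.1046]
eef_rot: [2.351, -2.083, -0.001]
force: [0.1, -0.2, -1.4]
gripper_width: 0.0178
```

Run:
```python
from h import *
st(); c=snap('wrist','w9');snap('scene','s9',(220,180,330,300),6)
s=robot.observe()['eef_rot'];print('psi',2*np.arctan2(s[1],s[0]))
```

```text
{'time_s': 11.3333, 'qpos': [0.1258, 0.4228, -0.2554, -0.0003, -0.8933, -0.0047], 'eef_pos': [0.5756, -0.0882, 0.1046], 'eef_rot': [2.3513, -2.083, -0.001], 'force': [0.126, -0.1833, -1.3685], 'gripper_width': 0.0178}
psi -1.4504400645404543
```

View pics/w9.png

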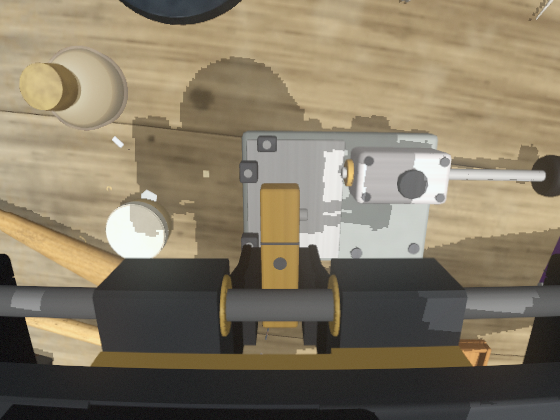

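View pics/s9.png

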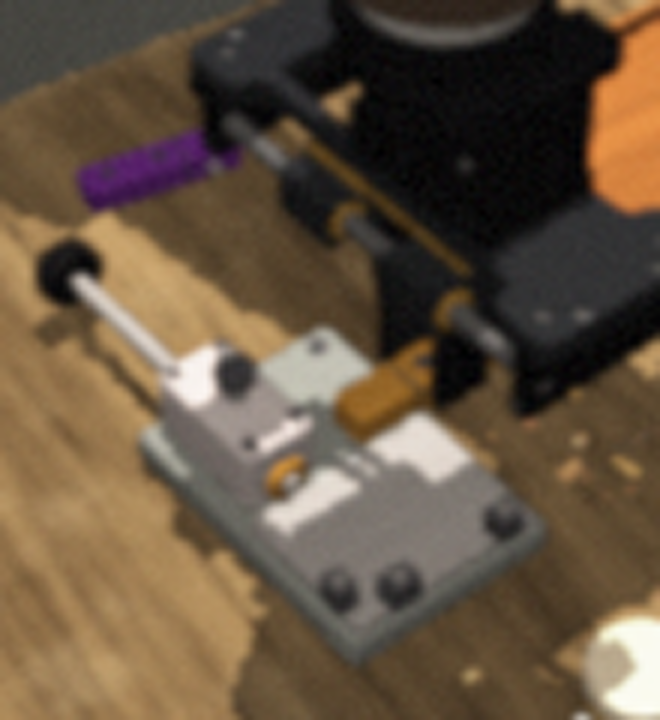

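The bar is held with its pin (303,214) towards the striker, and the striker is still cocked. Lowering to just above the bed, short of the stops.

Request:
arm_command(
  rows=[
    {"delta_pos":[0,0,-30],"roll":-0.006},
    {"delta_pos":[0,0,-30],"roll":0},
    {"delta_pos":[0,0,-12],"roll":0},
    {"delta_pos":[0,0,-5],"roll":0},
    {"delta_pos":[0,0,0],"roll":0},
    {"delta_pos":[0,0,0],"roll":0},
  ],
)

```text
time_s: 11.93
eef_pos: [0.5768, -0.0882, 0.0285]
eef_rot: [-2.343, 2.091, -0.002]
force: [0.1, 0.5, -0.7]
gripper_width: 0.0174
```

Run:
```python
from h import *
st(); c=snap('wrist','w10',(180,60,480,280),2.66);snap('scene','s10',(240,200,330,300),7)
```

```text
{'time_s': 11.9333, 'qpos': [0.1258, 0.5207, -0.3254, 0.0005, -0.7233, -0.0128], 'eef_pos': [0.5768, -0.0882, 0.0285], 'eef_rot': [-2.3431, 2.0914, -0.0019], 'force': [0.0618, 0.5337, -0.6767], 'gripper_width': 0.0174}
```

View pics/w10.png

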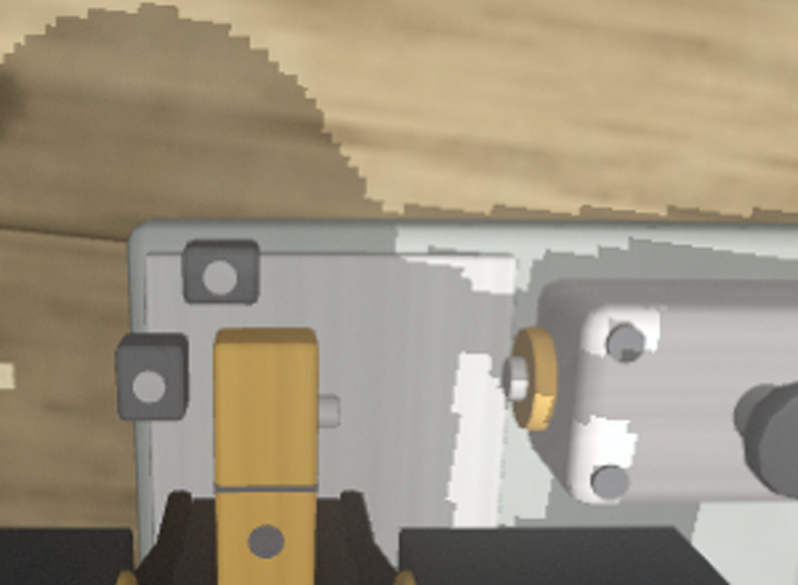

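View pics/s10.png

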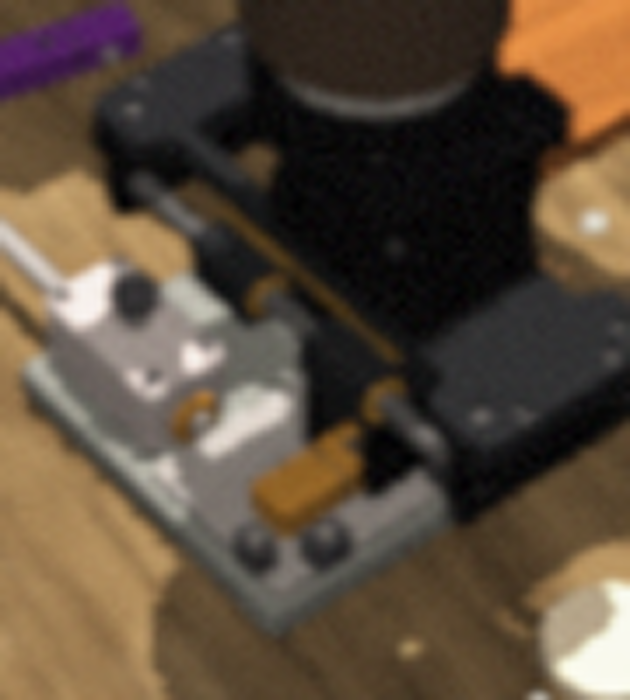

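Request:
arm_command(
  rows=[
    {"delta_pos":[0,0,-2.5],"roll":0},
    {"delta_pos":[3,0.3,0],"roll":0},
    {"delta_pos":[3,0.3,0],"roll":0},
    {"delta_pos":[2,0.2,0],"roll":0},
    {"delta_pos":[0.3,-2.5,0],"roll":0},
    {"delta_pos":[0.3,-2.5,0],"roll":0},
    {"delta_pos":[0.3,-2.5,0],"roll":0},
    {"delta_pos":[0,0,0],"roll":0},
    {"delta_pos":[0,0,0],"roll":0},
  ],
)

```text
time_s: 12.78
eef_pos: [0.5827, -0.0932, 0.0258]
eef_rot: [2.341, -2.093, -0.007]
force: [-8.0, 8.6, 8.3]
gripper_width: 0.0175
```

Run:
```python
from h import *
st(); c=snap('wrist','w11',(180,60,480,280),2.66)
```

```text
{'time_s': 12.7833, 'qpos': [0.1143, 0.5354, -0.3036, -0.0036, -0.7363, 0.0], 'eef_pos': [0.5827, -0.0932, 0.0258], 'eef_rot': [2.3406, -2.0929, -0.0075], 'force': [-8.0081, 8.6161, 8.2806], 'gripper_width': 0.0175}
```

View pics/w11.png

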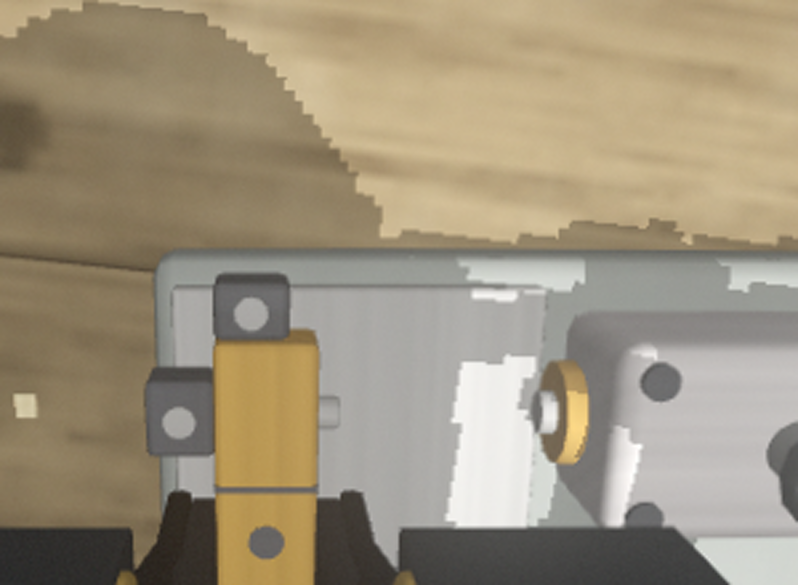

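The bar touches the back stop and end stop, with about 8 N on each. Releasing.

Request:
arm_command(
  fingers=150,
  rows=[
    {"delta_pos":[-1,0,0],"roll":0},
    {"delta_pos":[-1,0,1],"roll":0},
    {"delta_pos":[-1,0,0],"roll":0},
    {"delta_pos":[0,0,0],"roll":0},
    {"delta_pos":[0,0,0],"roll":0},
  ],
)

```text
time_s: 13.25
eef_pos: [0.5824, -0.0952, 0.0266]
eef_rot: [-2.342, 2.093, -0.001]
force: [0.4, 0.6, 0.2]
gripper_width: 0.0347
```

Request:
arm_command(
  rows=[
    {"delta_pos":[0,0,10],"roll":0},
    {"delta_pos":[0,0,20],"roll":0},
    {"delta_pos":[0,0,35],"roll":0},
    {"delta_pos":[0,0,20],"roll":0},
    {"delta_pos":[0,0,0],"roll":0},
  ],
)

```text
time_s: 13.67
eef_pos: [0.5858, -0.0953, 0.1177]
eef_rot: [-2.338, 2.087, -0.014]
force: [0.5, 1.6, 0.6]
gripper_width: 0.0358
```

Run:
```python
from h import *
st(); c=snap('wrist','w12',(180,60,480,280),2.66);c=snap('scene','s12',(230,190,340,300),6)
```

```text
{'time_s': 13.6667, 'qpos': [0.1124, 0.4192, -0.2233, 0.0023, -0.9167, -0.0007], 'eef_pos': [0.5858, -0.0953, 0.1177], 'eef_rot': [-2.3379, 2.0873, -0.0142], 'force': [0.5398, 1.6108, 0.6089], 'gripper_width': 0.0358}
```

View pics/w12.png

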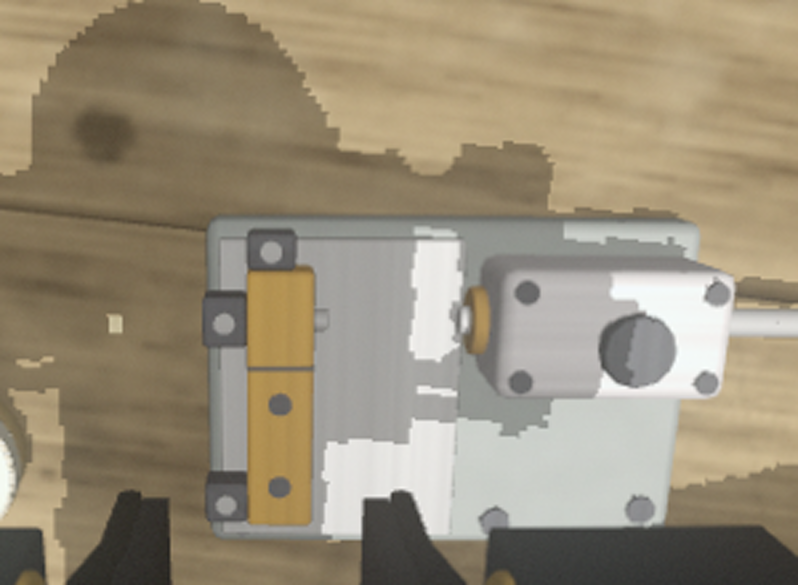

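View pics/s12.png

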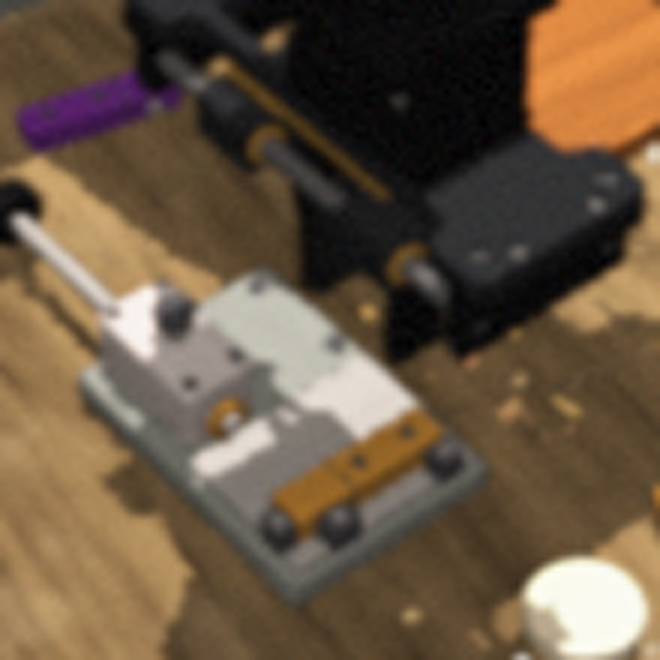

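Bar seated at all three stops, pin in line with the nose. Moving over the trip button with closed fingers.

Request:
arm_command(
  fingers=255,
  rows=[
    {"delta_pos":[-20,-8,0],"roll":0},
    {"delta_pos":[-25,-10,0],"roll":0},
    {"delta_pos":[-25,-10,-10],"roll":0},
    {"delta_pos":[-13,-5.7,-15],"roll":0},
    {"delta_pos":[0,0,-10],"roll":0},
    {"delta_pos":[0,0,0],"roll":0},
    {"delta_pos":[0,0,0],"roll":0},
  ],
)

```text
time_s: 14.35
eef_pos: [0.4992, -0.1287, 0.0757]
eef_rot: [2.342, -2.092, -0.001]
force: [-0.4, 0.5, 0.5]
gripper_width: 0.0018
```

Run:
```python
from h import *
st(); c=snap('wrist','w13');c=snap('scene','s13',(220,190,320,280),7);snap('top','t13',(250,170,330,270),6)
```

```text
{'time_s': 14.35, 'qpos': [0.0631, 0.3633, -0.4502, 0.0005, -0.7588, 0.049], 'eef_pos': [0.4992, -0.1287, 0.0757], 'eef_rot': [2.3418, -2.0923, -0.0012], 'force': [-0.3647, 0.548, 0.4513], 'gripper_width': 0.0018}
```

View pics/w13.png

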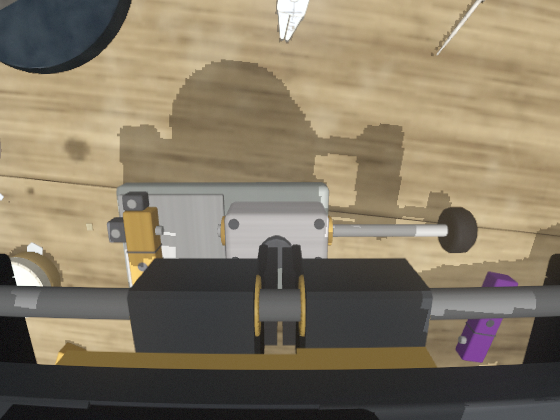

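View pics/s13.png

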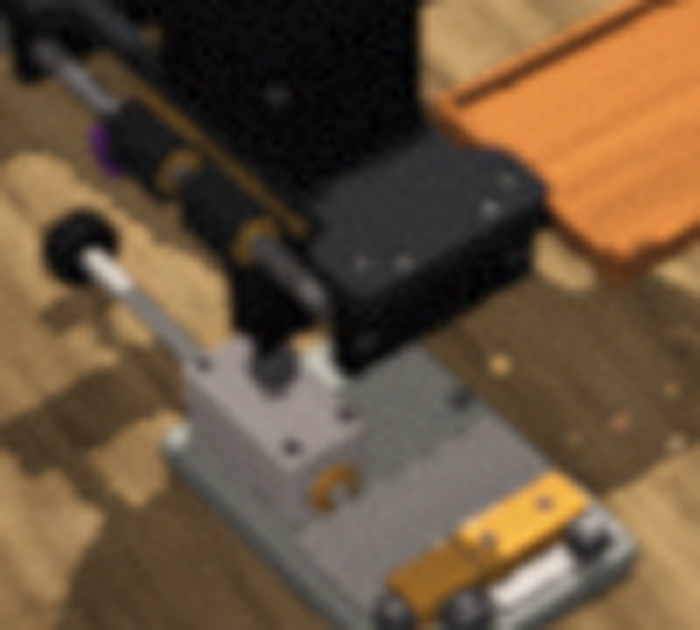

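Request:
arm_command(
  rows=[
    {"delta_pos":[3,0,-6],"roll":0},
    {"delta_pos":[0,0,-5],"roll":0},
    {"delta_pos":[0,0,-4],"roll":0},
    {"delta_pos":[0,0,-4],"roll":0},
    {"delta_pos":[0,0,-3],"roll":0},
    {"delta_pos":[0,0,-2],"roll":0},
    {"delta_pos":[0,0,0],"roll":0},
  ],
)

```text
time_s: 15.08
eef_pos: [0.5031, -0.1285, 0.0552]
eef_rot: [-2.344, 2.091, -0.003]
force: [-4.8, 3.2, 20.2]
gripper_width: 0.0005
```

Run:
```python
from h import *
st(); c=snap('scene','s14',(220,190,320,280),7)
```

```text
{'time_s': 15.0833, 'qpos': [0.0633, 0.397, -0.4644, 0.0016, -0.7074, 0.0494], 'eef_pos': [0.5031, -0.1285, 0.0552], 'eef_rot': [-2.3438, 2.0909, -0.0033], 'force': [-4.7633, 3.2353, 20.2449], 'gripper_width': 0.0005}
```

View pics/s14.png

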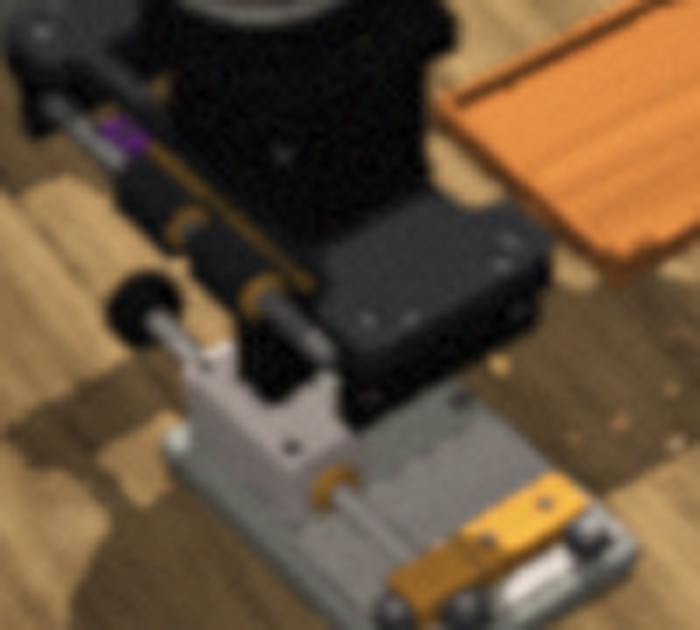

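Fired: the nose now reaches the bar. Rising, then a check from above.

Request:
arm_command(
  fingers=150,
  rows=[
    {"delta_pos":[0,0,15],"roll":0},
    {"delta_pos":[0,0,30],"roll":0},
    {"delta_pos":[20,8,20],"roll":0},
    {"delta_pos":[30,12,0],"roll":0},
    {"delta_pos":[30,12,0],"roll":0},
    {"delta_pos":[0,0,0],"roll":0},
    {"delta_pos":[0,0,0],"roll":0},
  ],
)

```text
time_s: 15.72
eef_pos: [0.5823, -0.096, 0.1161]
eef_rot: [2.342, -2.092, -0.002]
force: [-0.9, 0.1, -0.4]
gripper_width: 0.0338
```

Run:
```python
from h import *
st(); c=snap('wrist','w15',(180,60,480,280),2.66)
```

```text
{'time_s': 15.7167, 'qpos': [0.1106, 0.4222, -0.2219, -0.0005, -0.9284, 0.0024], 'eef_pos': [0.5823, -0.096, 0.1161], 'eef_rot': [2.3422, -2.0922, -0.0023], 'force': [-0.9445, 0.0903, -0.3901], 'gripper_width': 0.0338}
```

View pics/w15.png

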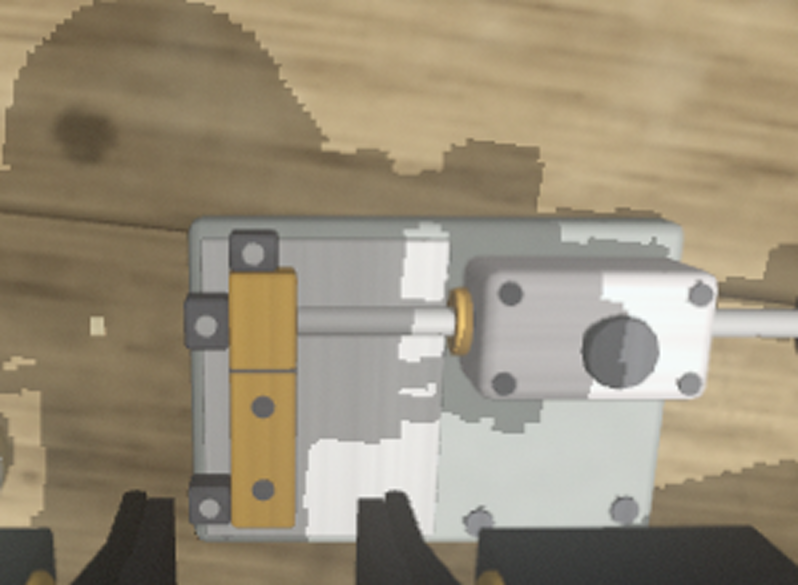

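The nose lies right on the bar's face, so the pin is flush; the bar is still at the stops. Gripping it for the tray.

Request:
arm_command(
  rows=[
    {"delta_pos":[0,0,-30],"roll":0},
    {"delta_pos":[0,0,-30],"roll":0},
    {"delta_pos":[0,0,-20],"roll":0},
    {"delta_pos":[0,0,-10],"roll":0},
    {"delta_pos":[0,0,0],"roll":0},
    {"delta_pos":[0,0,0],"roll":0},
  ],
)

```text
time_s: 16.27
eef_pos: [0.5816, -0.0971, 0.0276]
eef_rot: [2.342, -2.093, -0.0]
force: [1.1, -1.2, 0.8]
gripper_width: 0.0357
```

Request:
arm_command(
  fingers=255,
  rows=[
    {"delta_pos":[0,0,0],"roll":0},
    {"delta_pos":[0,0,0],"roll":0},
    {"delta_pos":[0,0,0],"roll":0},
    {"delta_pos":[0,0,0],"roll":0},
    {"delta_pos":[0,0,0],"roll":0},
    {"delta_pos":[0,0,10],"roll":0},
    {"delta_pos":[0,0,20],"roll":0},
    {"delta_pos":[0,0,30],"roll":0},
    {"delta_pos":[0,0,30],"roll":0},
    {"delta_pos":[0,0,0],"roll":0},
  ],
)

```text
time_s: 17.1
eef_pos: [0.5855, -0.0969, 0.1244]
eef_rot: [-2.339, 2.087, -0.014]
force: [1.0, 0.1, -0.4]
gripper_width: 0.0176
```

Run:
```python
from h import *
st(); c=snap('wrist','w16',(180,60,480,280),2.66)
```

```text
{'time_s': 17.1, 'qpos': [0.1097, 0.4121, -0.2156, 0.0026, -0.9318, 0.0023], 'eef_pos': [0.5855, -0.0969, 0.1244], 'eef_rot': [-2.3387, 2.0872, -0.0142], 'force': [1.0355, 0.1166, -0.4415], 'gripper_width': 0.0176}
```

View pics/w16.png

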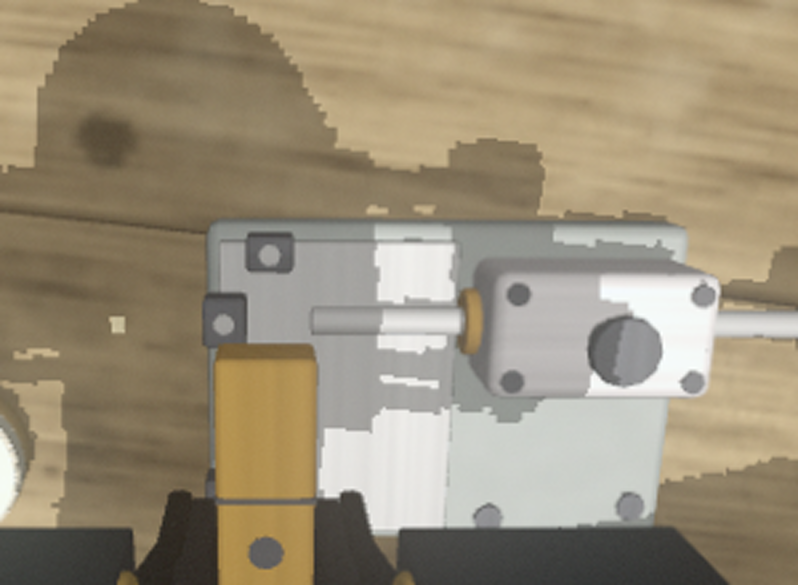

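The pin is flush on the held bar. Carrying it to the tray.

Request:
arm_command(
  rows=[
    {"delta_pos":[-12.8,18.2,0],"roll":0.1175},
    {"delta_pos":[-12.8,18.2,0],"roll":0.1175},
    {"delta_pos":[-12.8,18.2,0],"roll":0.1175},
    {"delta_pos":[-12.8,18.2,0],"roll":0.1175},
    {"delta_pos":[-12.8,18.2,0],"roll":0.1175},
    {"delta_pos":[-12.8,18.2,0],"roll":0.1175},
    {"delta_pos":[-12.8,18.2,0],"roll":0.1175},
    {"delta_pos":[-12.8,18.2,0],"roll":0.1175},
    {"delta_pos":[-12.8,18.2,0],"roll":0.1175},
    {"delta_pos":[-12.8,18.2,0],"roll":0.1175},
    {"delta_pos":[-12.8,18.2,0],"roll":0.1175},
    {"delta_pos":[-12.8,18.2,0],"roll":0.1175},
  ],
)

```text
time_s: 18.15
eef_pos: [0.4263, 0.1217, 0.1165]
eef_rot: [3.139, -0.069, -0.005]
force: [0.5, 0.5, -1.8]
gripper_width: 0.0172
```

Request:
arm_command(
  rows=[
    {"delta_pos":[-12.8,18.2,0],"roll":0.1175},
    {"delta_pos":[0,0,-30],"roll":0},
    {"delta_pos":[0,0,-30],"roll":0},
    {"delta_pos":[0,0,-20],"roll":0},
    {"delta_pos":[0,0,0],"roll":0},
    {"delta_pos":[0,0,0],"roll":0},
  ],
)

```text
time_s: 18.65
eef_pos: [0.4143, 0.139, 0.0365]
eef_rot: [3.137, 0.108, -0.006]
force: [-0.1, -0.2, -0.9]
gripper_width: 0.0172
```

Run:
```python
from h import *
st(); c=snap('wrist','w17');c=snap('scene','s17',(260,160,380,250),6)
```

```text
{'time_s': 18.65, 'qpos': [0.698, 0.3212, -0.6733, 0.0, -0.581, 0.9415], 'eef_pos': [0.4143, 0.139, 0.0365], 'eef_rot': [3.1368, 0.1079, -0.0058], 'force': [-0.1439, -0.2465, -0.9461], 'gripper_width': 0.0172}
```

View pics/w17.png

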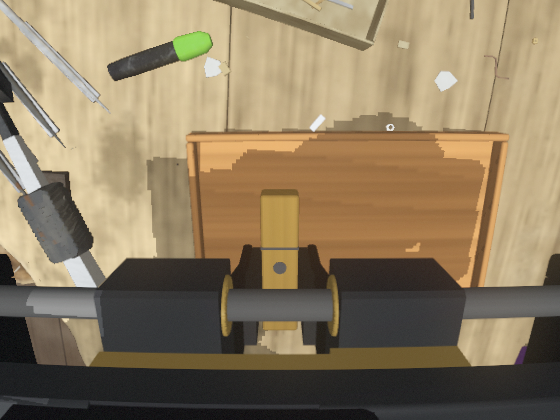

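View pics/s17.png

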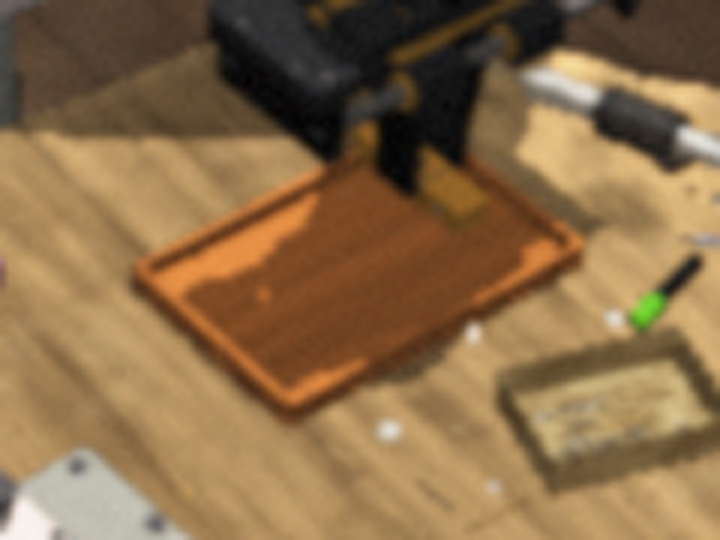

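Run:
```python
from h import *
print(at('w17',280,190,.044)); print([at('w17',u,v,.014) for u,v in [(187,133),(507,135)]])
```

```text
[0.4541 0.1418 0.044 ]
[array([0.4735, 0.1907, 0.014 ]), array([0.4851, 0.024 , 0.014 ])]
```

Request:
arm_command(
  rows=[
    {"delta_pos":[5,0,-8],"roll":0},
    {"delta_pos":[0,0,-9],"roll":0},
    {"delta_pos":[0,0,-7],"roll":0},
    {"delta_pos":[0,0,0],"roll":0},
    {"delta_pos":[0,0,0],"roll":0},
  ],
)

```text
time_s: 19.17
eef_pos: [0.4206, 0.1398, 0.0135]
eef_rot: [3.14, 0.108, -0.0]
force: [-0.6, -0.4, -1.3]
gripper_width: 0.0174
```

Request:
arm_command(
  fingers=155,
  rows=[
    {"delta_pos":[0,0,0],"roll":0},
    {"delta_pos":[0,0,0],"roll":0},
    {"delta_pos":[0,0,0],"roll":0},
    {"delta_pos":[0,0,0],"roll":0},
    {"delta_pos":[0,0,15],"roll":0},
    {"delta_pos":[0,0,30],"roll":0},
    {"delta_pos":[0,0,35],"roll":0},
    {"delta_pos":[0,0,30],"roll":0},
    {"delta_pos":[0,0,0],"roll":0},
  ],
)

```text
time_s: 19.92
eef_pos: [0.4241, 0.1423, 0.1295]
eef_rot: [-3.133, -0.11, -0.018]
force: [0.3, -0.3, 0.6]
gripper_width: 0.0342
```

Run:
```python
from h import *
st(); c=snap('wrist','w18');c=snap('top','t18',(170,150,330,290),5)
```

```text
{'time_s': 19.9167, 'qpos': [0.6902, 0.1758, -0.5538, 0.0025, -0.8278, 0.9493], 'eef_pos': [0.4241, 0.1423, 0.1295], 'eef_rot': [-3.1328, -0.1104, -0.0184], 'force': [0.3359, -0.3151, 0.5958], 'gripper_width': 0.0342}
```

View pics/w18.png

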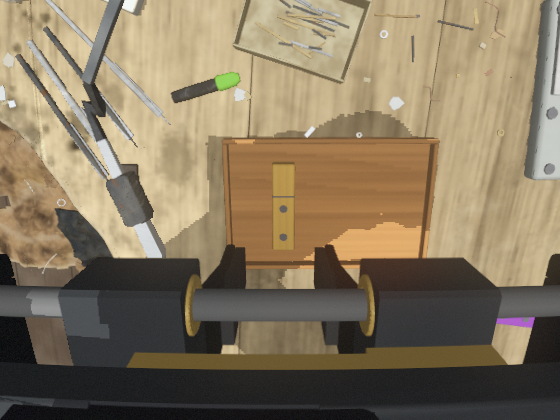

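View pics/t18.png

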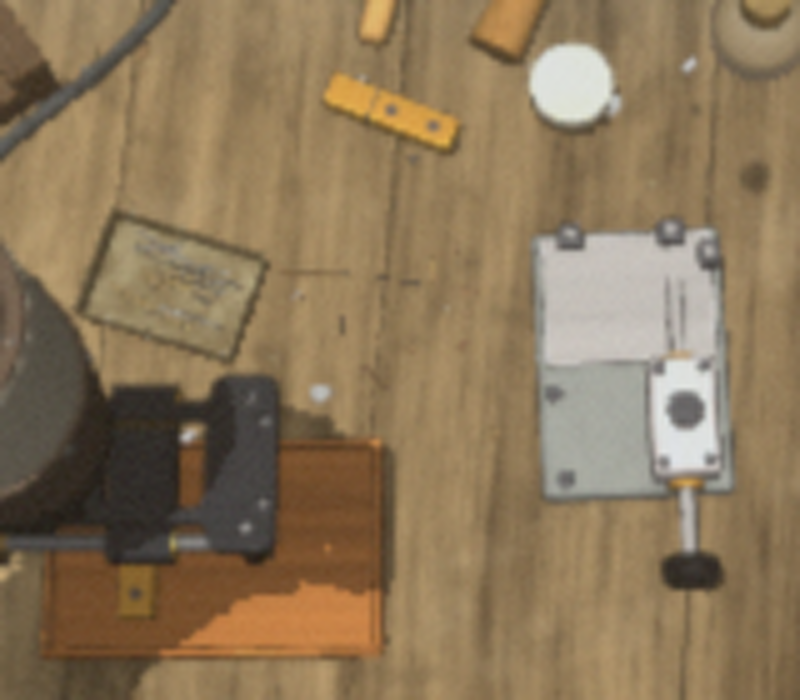

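The first bar lies flat in the tray (w18: 272–295, 163–250), and the second bar is unmoved. Cocking again.

Request:
arm_command(
  fingers=130,
  rows=[
    {"delta_pos":[4,-35,0],"roll":0.048},
    {"delta_pos":[4,-35,0],"roll":0},
    {"delta_pos":[4,-35,0],"roll":0},
    {"delta_pos":[4,-35,0],"roll":0},
    {"delta_pos":[4,-35,0],"roll":0},
    {"delta_pos":[4,-35,0],"roll":0},
    {"delta_pos":[4,-35,0],"roll":0},
    {"delta_pos":[1,-32,0],"roll":0},
    {"delta_pos":[0,0,-30],"roll":0},
    {"delta_pos":[0,0,0],"roll":0},
    {"delta_pos":[0,0,0],"roll":0},
  ],
)

```text
time_s: 20.93
eef_pos: [0.4472, -0.1375, 0.0912]
eef_rot: [-3.136, -0.181, 0.011]
force: [-0.7, 0.7, 0.4]
gripper_width: 0.0426
```

Run:
```python
from h import *
st(); c=snap('wrist','w19');print(proj(c,[.4525,-.1347,.027]))
```

```text
{'time_s': 20.9333, 'qpos': [0.0502, 0.2732, -0.5413, -0.0004, -0.7633, 1.6363], 'eef_pos': [0.4472, -0.1375, 0.0912], 'eef_rot': [-3.136, -0.1813, 0.0109], 'force': [-0.6689, 0.7363, 0.448], 'gripper_width': 0.0426}
[276.73487836 214.19938283]
```

View pics/w19.png

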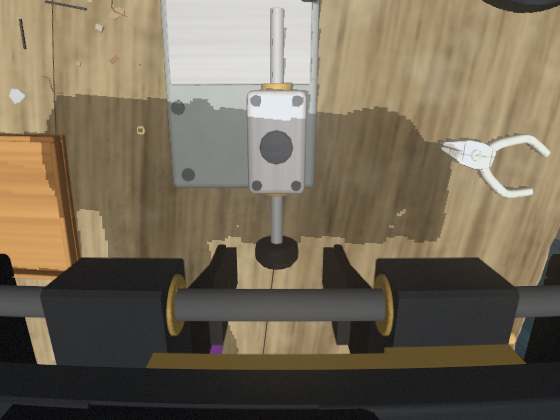

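Request:
arm_command(
  rows=[
    {"delta_pos":[5,1.5,-20],"roll":0.004},
    {"delta_pos":[0,0,-25],"roll":0},
    {"delta_pos":[0,0,-20],"roll":0},
    {"delta_pos":[0,0,-13],"roll":0},
    {"delta_pos":[0,0,0],"roll":0},
    {"delta_pos":[0,0,0],"roll":0},
  ],
)

```text
time_s: 21.48
eef_pos: [0.4549, -0.1348, 0.0159]
eef_rot: [3.135, 0.193, -0.0]
force: [0.7, 0.7, -0.6]
gripper_width: 0.0427
```

Request:
arm_command(
  fingers=215,
  rows=[
    {"delta_pos":[0,0,0],"roll":0},
    {"delta_pos":[0,0,0],"roll":0},
    {"delta_pos":[0,0,0],"roll":0},
    {"delta_pos":[0,0,0],"roll":0},
    {"delta_pos":[0,0,0],"roll":0},
    {"delta_pos":[0,0,0],"roll":0},
  ],
)

```text
time_s: 21.98
eef_pos: [0.4546, -0.1356, 0.0158]
eef_rot: [3.136, 0.189, 0.001]
force: [-0.5, 0.4, 0.2]
gripper_width: 0.0154
```

Run:
```python
from h import *
st(); c=snap('wrist','w20',(180,150,400,300),3.6)
```

```text
{'time_s': 21.9833, 'qpos': [0.0537, 0.4052, -0.6063, 0.0, -0.5586, 1.6378], 'eef_pos': [0.4546, -0.1356, 0.0158], 'eef_rot': [3.1359, 0.1894, 0.0011], 'force': [-0.4586, 0.3765, 0.2458], 'gripper_width': 0.0154}
```

View pics/w20.png

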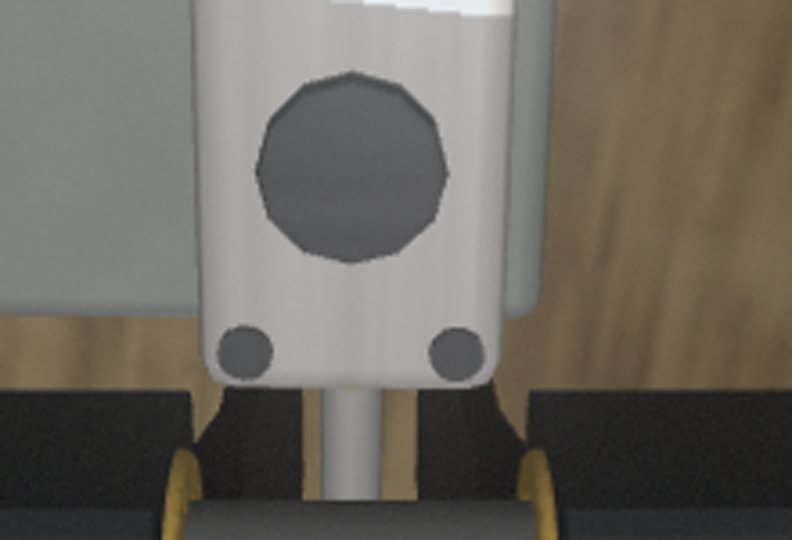

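The fingers are astride the rod. Drawing back, same total as before plus 2 mm.

Request:
arm_command(
  rows=[
    {"delta_pos":[-6,-0.5,0],"roll":0},
    {"delta_pos":[-6,-0.7,0],"roll":0},
    {"delta_pos":[-6,-0.7,0],"roll":0},
    {"delta_pos":[-6,-0.7,0],"roll":0},
    {"delta_pos":[-6,-0.7,0],"roll":0},
    {"delta_pos":[-6,-0.7,0],"roll":0},
    {"delta_pos":[-6,-0.7,0],"roll":0},
    {"delta_pos":[-6,-0.7,0],"roll":0},
    {"delta_pos":[-6,-0.7,0],"roll":0},
    {"delta_pos":[-6,-0.7,0],"roll":0},
    {"delta_pos":[-5,-0.6,0],"roll":0},
    {"delta_pos":[0,0,0],"roll":0},
  ],
)

```text
time_s: 23.03
eef_pos: [0.404, -0.1417, 0.0181]
eef_rot: [3.134, 0.194, 0.05]
force: [21.9, 7.3, -14.6]
gripper_width: 0.0141
```

Request:
arm_command(
  rows=[
    {"delta_pos":[-3,-0.3,0],"roll":0},
    {"delta_pos":[0,0,0],"roll":0},
    {"delta_pos":[0,0,0],"roll":0},
  ],
)

```text
time_s: 23.28
eef_pos: [0.4028, -0.1418, 0.0182]
eef_rot: [3.134, 0.195, 0.054]
force: [22.6, 6.8, -15.4]
gripper_width: 0.0135
```

Run:
```python
from h import *
st(); c=snap('scene','s21',(220,200,320,280),7)
```

```text
{'time_s': 23.2833, 'qpos': [0.0457, 0.3308, -0.7417, 0.0019, -0.4637, 1.6474], 'eef_pos': [0.4028, -0.1418, 0.0182], 'eef_rot': [3.1337, 0.1945, 0.0543], 'force': [22.5657, 6.8443, -15.4436], 'gripper_width': 0.0135}
```

View pics/s21.png

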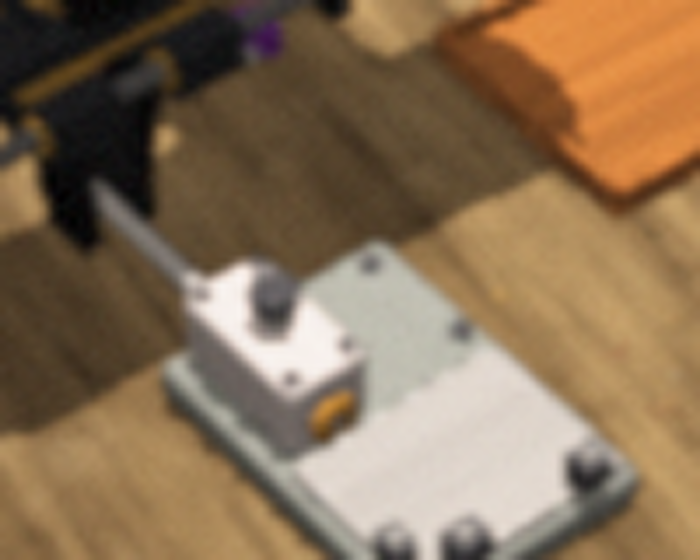

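Request:
arm_command(
  rows=[
    {"delta_pos":[4,0.5,0],"roll":0},
    {"delta_pos":[4,0.5,0],"roll":0},
    {"delta_pos":[4,0.5,0],"roll":0},
    {"delta_pos":[4,0.5,0],"roll":0},
    {"delta_pos":[4,0.5,0],"roll":0},
    {"delta_pos":[4,0.5,0],"roll":0},
    {"delta_pos":[1,0.1,0],"roll":0},
    {"delta_pos":[0,0,0],"roll":0},
  ],
)

```text
time_s: 24.0
eef_pos: [0.4104, -0.1403, 0.015]
eef_rot: [-3.136, -0.189, 0.003]
force: [0.2, 0.2, -0.0]
gripper_width: 0.0137
```

Run:
```python
from h import *
st(); c=snap('scene','s22',(220,200,320,280),7); snap('top','t22',(225,150,335,270),6)
```

```text
{'time_s': 24.0, 'qpos': [0.0479, 0.3581, -0.7028, -0.0002, -0.5121, 1.6434], 'eef_pos': [0.4104, -0.1403, 0.015], 'eef_rot': [-3.1358, -0.1889, 0.0035], 'force': [0.244, 0.2484, -0.0116], 'gripper_width': 0.0137}
```

View pics/s22.png

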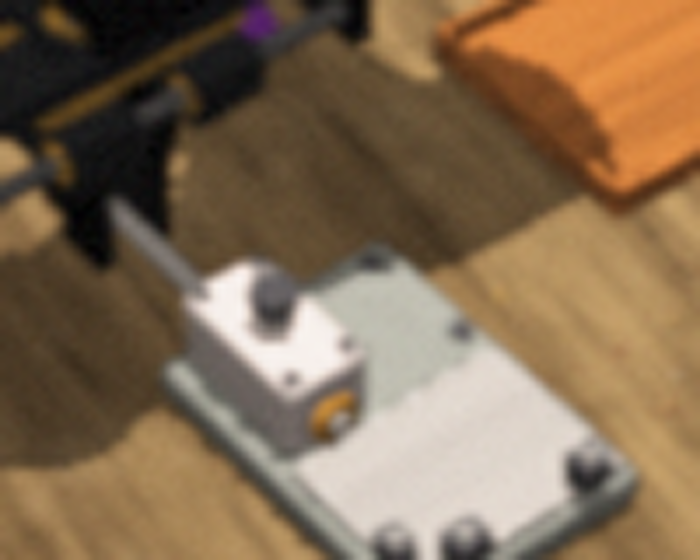

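View pics/t22.png

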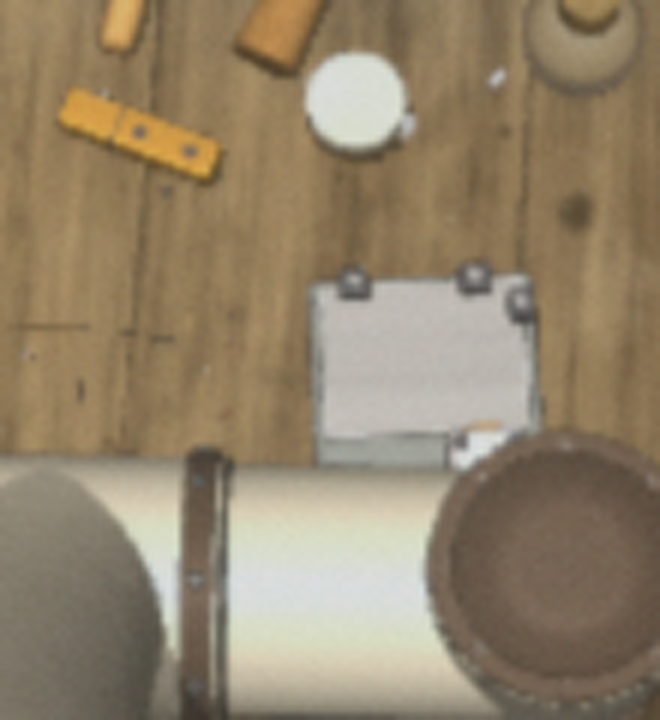

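Cocked again (nose about 6 mm proud, zero force). The second bar is unmoved. Going to it.

Request:
arm_command(
  fingers=123,
  rows=[
    {"delta_pos":[0,0,0],"roll":0},
    {"delta_pos":[0,0,0],"roll":0},
    {"delta_pos":[0,0,0],"roll":0},
    {"delta_pos":[0,0,10],"roll":0},
    {"delta_pos":[0,0,30],"roll":0},
    {"delta_pos":[0,0,40],"roll":0},
    {"delta_pos":[0,0,35],"roll":0.1125},
  ],
)

```text
time_s: 24.68
eef_pos: [0.411, -0.1403, 0.1319]
eef_rot: [3.12, 0.368, -0.002]
force: [1.8, 0.5, 0.5]
gripper_width: 0.0434
```

Request:
arm_command(
  rows=[
    {"delta_pos":[25,17,0],"roll":0.1125},
    {"delta_pos":[25,17,0],"roll":0.1125},
    {"delta_pos":[25,17,0],"roll":0.1125},
    {"delta_pos":[25,17,0],"roll":0.1125},
    {"delta_pos":[25,17,0],"roll":0.1125},
    {"delta_pos":[25,17,0],"roll":0.1125},
    {"delta_pos":[25,17,0],"roll":0.1125},
    {"delta_pos":[25,17,0],"roll":0.1125},
    {"delta_pos":[25,17,0],"roll":0.1125},
    {"delta_pos":[24,15,0],"roll":0},
    {"delta_pos":[0,0,0],"roll":0},
    {"delta_pos":[0,0,0],"roll":0},
  ],
)

```text
time_s: 25.68
eef_pos: [0.6606, 0.0286, 0.1292]
eef_rot: [-2.55, -1.833, 0.002]
force: [0.4, -0.3, -1.4]
gripper_width: 0.0452
```

Run:
```python
from h import *
st(); c=snap('wrist','w23')
print(proj(c,[.6597,.0277,.014]))
```

```text
{'time_s': 25.6833, 'qpos': [0.2871, 0.5181, -0.0186, -0.0004, -1.0358, 2.5302], 'eef_pos': [0.6606, 0.0286, 0.1292], 'eef_rot': [-2.5504, -1.8329, 0.0025], 'force': [0.3573, -0.2728, -1.402], 'gripper_width': 0.0452}
[279.01347876 204.19225056]
```

View pics/w23.png

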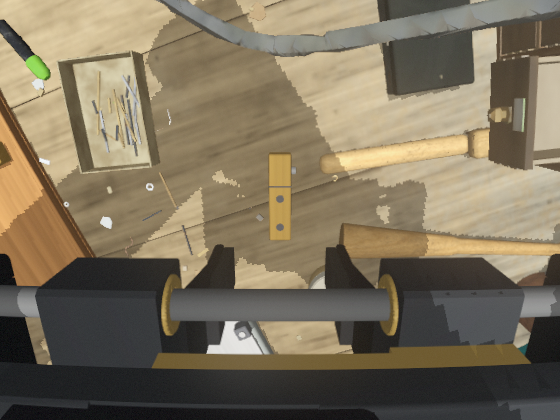

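The bar is centred (column 280) and square between the fingers. Descending.

Request:
arm_command(
  rows=[
    {"delta_pos":[0,0,-38],"roll":0},
    {"delta_pos":[0,0,-38],"roll":0},
    {"delta_pos":[0,0,-25],"roll":0},
    {"delta_pos":[0,0,-15],"roll":0},
    {"delta_pos":[0,0,-8],"roll":0},
    {"delta_pos":[0,0,0],"roll":0},
  ],
)

```text
time_s: 26.23
eef_pos: [0.6584, 0.0268, 0.0048]
eef_rot: [-2.551, -1.83, 0.006]
force: [-0.6, 0.0, 0.4]
gripper_width: 0.0451
```

Request:
arm_command(
  fingers=255,
  rows=[
    {"delta_pos":[0,0,0],"roll":0},
    {"delta_pos":[0,0,0],"roll":0},
    {"delta_pos":[0,0,0],"roll":0},
    {"delta_pos":[0,0,0],"roll":0},
    {"delta_pos":[0,0,0],"roll":0},
    {"delta_pos":[0,0,0],"roll":0},
  ],
)

```text
time_s: 26.73
eef_pos: [0.6608, 0.028, 0.0074]
eef_rot: [2.551, 1.833, 0.002]
force: [-1.1, 0.8, 2.3]
gripper_width: 0.0179
```

Request:
arm_command(
  rows=[
    {"delta_pos":[0,0,15],"roll":0},
    {"delta_pos":[0,0,30],"roll":0},
    {"delta_pos":[0,0,35],"roll":-0.123},
    {"delta_pos":[0,0,20],"roll":-0.123},
    {"delta_pos":[0,0,0],"roll":-0.123},
    {"delta_pos":[0,0,0],"roll":-0.123},
    {"delta_pos":[0,0,0],"roll":-0.123},
    {"delta_pos":[0,0,0],"roll":-0.123},
    {"delta_pos":[0,0,0],"roll":-0.123},
    {"delta_pos":[0,0,0],"roll":-0.123},
  ],
)

```text
time_s: 27.57
eef_pos: [0.66, 0.0278, 0.1061]
eef_rot: [-3.116, -0.4, 0.001]
force: [1.2, -0.2, -2.3]
gripper_width: 0.0178
```

Request:
arm_command(
  rows=[
    {"delta_pos":[-8,-11,0],"roll":-0.123},
    {"delta_pos":[-8,-11,0],"roll":-0.123},
    {"delta_pos":[-8,-11,0],"roll":-0.123},
    {"delta_pos":[-8,-11,0],"roll":-0.123},
    {"delta_pos":[-8,-11,0],"roll":-0.123},
    {"delta_pos":[-8,-11,0],"roll":-0.123},
    {"delta_pos":[-8,-11,0],"roll":-0.123},
    {"delta_pos":[-8,-11,0],"roll":-0.123},
    {"delta_pos":[-8,-11,0],"roll":-0.123},
    {"delta_pos":[-8,-11,0],"roll":-0.123},
    {"delta_pos":[-5,-6,0],"roll":-0.123},
    {"delta_pos":[0,0,0],"roll":-0.123},
  ],
)

```text
time_s: 28.57
eef_pos: [0.5738, -0.0893, 0.1062]
eef_rot: [2.572, -1.802, -0.002]
force: [0.5, -0.3, -1.0]
gripper_width: 0.0174
```

Request:
arm_command(
  rows=[
    {"delta_pos":[0,0,0],"roll":-0.123},
    {"delta_pos":[0,0,0],"roll":-0.119},
    {"delta_pos":[0,0,0],"roll":0},
    {"delta_pos":[0,0,0],"roll":0},
  ],
)

```text
time_s: 28.9
eef_pos: [0.5752, -0.0882, 0.1063]
eef_rot: [2.348, -2.087, -0.001]
force: [1.5, -0.3, -2.3]
gripper_width: 0.0173
```

Run:
```python
from h import *
st(); c=snap('wrist','w24');
s=robot.observe()['eef_rot'];print('psi',2*np.arctan2(s[1],s[0]))
```

```text
{'time_s': 28.9, 'qpos': [0.126, 0.4202, -0.2548, -0.0002, -0.8961, -0.0084], 'eef_pos': [0.5752, -0.0882, 0.1063], 'eef_rot': [2.3479, -2.0871, -0.0006], 'force': [1.4895, -0.2857, -2.3005], 'gripper_width': 0.0173}
psi -1.4534626050116473
```

View pics/w24.png

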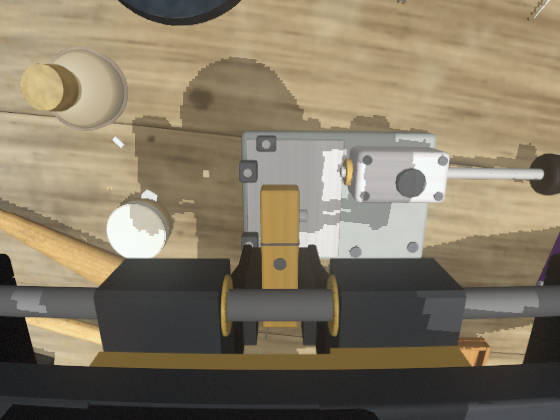

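Request:
arm_command(
  rows=[
    {"delta_pos":[0,0,-30],"roll":-0.003},
    {"delta_pos":[0,0,-30],"roll":0},
    {"delta_pos":[0,0,-12],"roll":0},
    {"delta_pos":[0,0,-5],"roll":0},
    {"delta_pos":[0,0,0],"roll":0},
    {"delta_pos":[0,0,0],"roll":0},
  ],
)

```text
time_s: 29.45
eef_pos: [0.5763, -0.0881, 0.0299]
eef_rot: [-2.343, 2.092, -0.002]
force: [0.4, 0.1, -1.1]
gripper_width: 0.0177
```

Run:
```python
from h import *
st(); c=snap('wrist','w25',(180,60,480,280),2.66)
```

```text
{'time_s': 29.45, 'qpos': [0.1262, 0.5179, -0.3256, 0.0005, -0.7259, -0.0133], 'eef_pos': [0.5763, -0.0881, 0.0299], 'eef_rot': [-2.343, 2.0916, -0.0018], 'force': [0.4473, 0.1308, -1.0924], 'gripper_width': 0.0177}
```

View pics/w25.png

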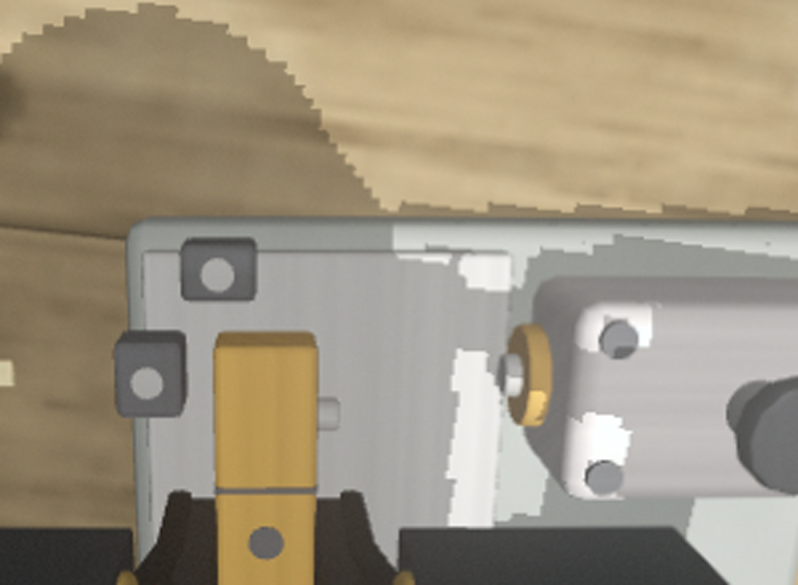

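Request:
arm_command(
  rows=[
    {"delta_pos":[0,0,-2.5],"roll":0},
    {"delta_pos":[3,0.3,0],"roll":0},
    {"delta_pos":[3,0.3,0],"roll":0},
    {"delta_pos":[2.5,0.2,0],"roll":0},
    {"delta_pos":[0.3,-2.8,0],"roll":0},
    {"delta_pos":[0.3,-2.8,0],"roll":0},
    {"delta_pos":[0.3,-2.8,0],"roll":0},
    {"delta_pos":[0,0,0],"roll":0},
    {"delta_pos":[0,0,0],"roll":0},
  ],
)

```text
time_s: 30.25
eef_pos: [0.5828, -0.0942, 0.0273]
eef_rot: [2.34, -2.093, -0.007]
force: [-7.4, 7.8, 7.7]
gripper_width: 0.0173
```

Run:
```python
from h import *
st(); c=snap('wrist','w26',(180,60,480,280),2.66)
```

```text
{'time_s': 30.25, 'qpos': [0.1127, 0.5335, -0.302, -0.0034, -0.7396, 0.001], 'eef_pos': [0.5828, -0.0942, 0.0273], 'eef_rot': [2.3402, -2.0935, -0.0072], 'force': [-7.4375, 7.8054, 7.688], 'gripper_width': 0.0173}
```

View pics/w26.png

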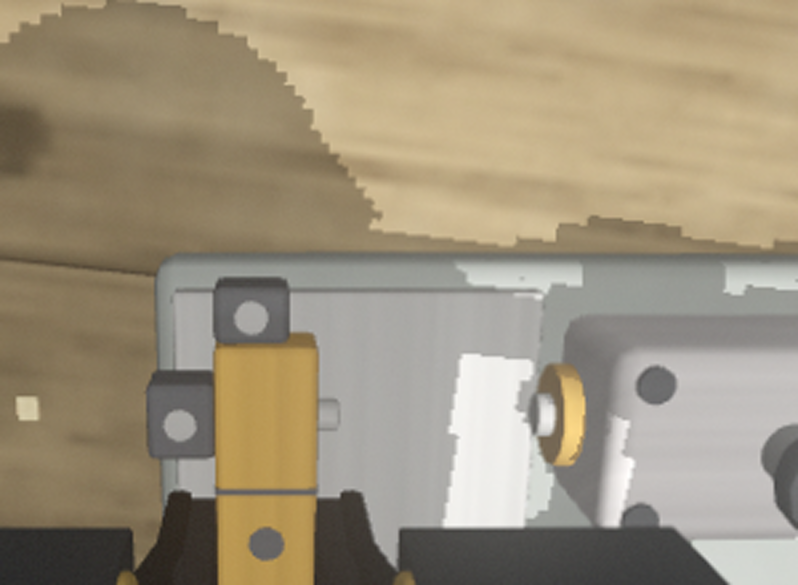

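Seated again. Releasing in the same way.

Request:
arm_command(
  fingers=150,
  rows=[
    {"delta_pos":[-1,0,0],"roll":0},
    {"delta_pos":[-1,0,1],"roll":0},
    {"delta_pos":[-1,0,0],"roll":0},
    {"delta_pos":[0,0,0],"roll":0},
    {"delta_pos":[0,0,0],"roll":0},
  ],
)

```text
time_s: 30.72
eef_pos: [0.5823, -0.096, 0.028]
eef_rot: [-2.341, 2.094, -0.001]
force: [0.9, 0.5, -1.2]
gripper_width: 0.0345
```

Request:
arm_command(
  rows=[
    {"delta_pos":[0,0,10],"roll":0},
    {"delta_pos":[0,0,20],"roll":0},
    {"delta_pos":[0,0,35],"roll":0},
    {"delta_pos":[0,0,20],"roll":0},
    {"delta_pos":[0,0,0],"roll":0},
  ],
)

```text
time_s: 31.13
eef_pos: [0.5857, -0.0961, 0.1192]
eef_rot: [-2.337, 2.088, -0.014]
force: [0.3, 0.1, 0.3]
gripper_width: 0.0359
```

Run:
```python
from h import *
st(); c=snap('wrist','w27',(180,60,480,280),2.66)
```

```text
{'time_s': 31.1333, 'qpos': [0.111, 0.4177, -0.2213, 0.0023, -0.9202, 0.0003], 'eef_pos': [0.5857, -0.0961, 0.1192], 'eef_rot': [-2.3374, 2.0879, -0.0142], 'force': [0.3191, 0.065, 0.2983], 'gripper_width': 0.0359}
```

View pics/w27.png

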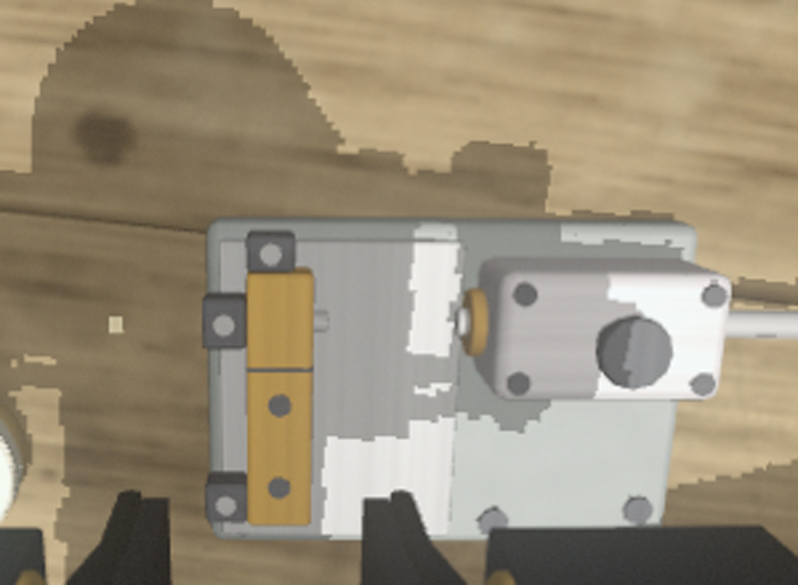

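Request:
arm_command(
  fingers=255,
  rows=[
    {"delta_pos":[-20,-8,0],"roll":0},
    {"delta_pos":[-25,-10,0],"roll":0},
    {"delta_pos":[-25,-10,-10],"roll":0},
    {"delta_pos":[-10,-5,-15],"roll":0},
    {"delta_pos":[0,0,-10],"roll":0},
    {"delta_pos":[0,0,0],"roll":0},
    {"delta_pos":[0,0,0],"roll":0},
  ],
)

```text
time_s: 31.77
eef_pos: [0.5025, -0.1288, 0.0774]
eef_rot: [2.342, -2.093, -0.001]
force: [0.1, -0.6, 0.7]
gripper_width: 0.0022
```

Request:
arm_command(
  rows=[
    {"delta_pos":[0,0,-6],"roll":0},
    {"delta_pos":[0,0,-5],"roll":0},
    {"delta_pos":[0,0,-4],"roll":0},
    {"delta_pos":[0,0,-4],"roll":0},
    {"delta_pos":[0,0,-3],"roll":0},
    {"delta_pos":[0,0,-2],"roll":0},
    {"delta_pos":[0,0,0],"roll":0},
  ],
)

```text
time_s: 32.35
eef_pos: [0.503, -0.1286, 0.0553]
eef_rot: [-2.342, 2.092, -0.002]
force: [-1.6, 1.7, 10.8]
gripper_width: 0.0005
```

Run:
```python
from h import *
st(); c=snap('scene','s28',(220,190,320,280),7)
```

```text
{'time_s': 32.35, 'qpos': [0.063, 0.3969, -0.4639, 0.0008, -0.7084, 0.0491], 'eef_pos': [0.503, -0.1286, 0.0553], 'eef_rot': [-2.3425, 2.0923, -0.0023], 'force': [-1.5896, 1.6795, 10.8476], 'gripper_width': 0.0005}
```

View pics/s28.png

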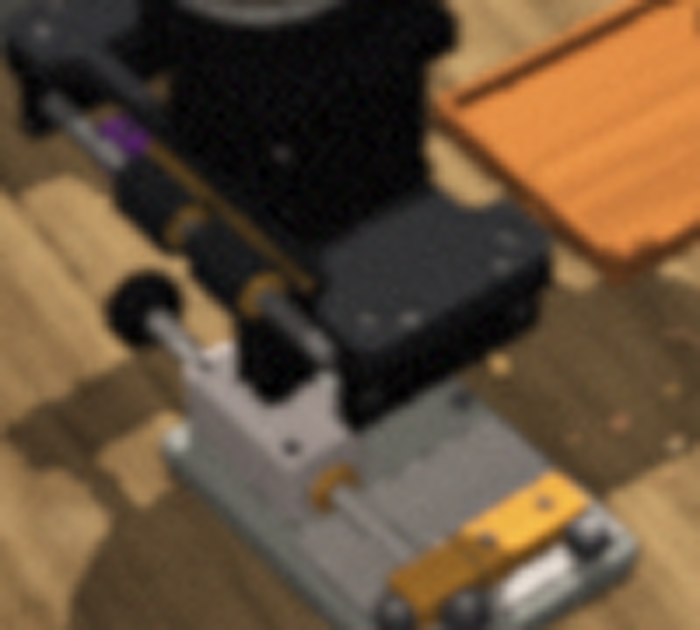

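Fired. Back over the bar.

Request:
arm_command(
  fingers=150,
  rows=[
    {"delta_pos":[0,0,15],"roll":0},
    {"delta_pos":[0,0,30],"roll":0},
    {"delta_pos":[20,8,20],"roll":0},
    {"delta_pos":[30,12,0],"roll":0},
    {"delta_pos":[30,12,0],"roll":0},
    {"delta_pos":[0,0,0],"roll":0},
    {"delta_pos":[0,0,0],"roll":0},
  ],
)

```text
time_s: 32.98
eef_pos: [0.5826, -0.096, 0.1178]
eef_rot: [2.342, -2.093, -0.002]
force: [-1.4, -0.4, 0.1]
gripper_width: 0.0339
```

Run:
```python
from h import *
st(); c=snap('wrist','w29',(180,60,480,280),2.66)
```

```text
{'time_s': 32.9833, 'qpos': [0.1105, 0.4204, -0.2198, -0.0004, -0.9318, 0.002], 'eef_pos': [0.5826, -0.096, 0.1178], 'eef_rot': [2.3421, -2.0928, -0.0016], 'force': [-1.376, -0.4181, 0.141], 'gripper_width': 0.0339}
```

View pics/w29.png

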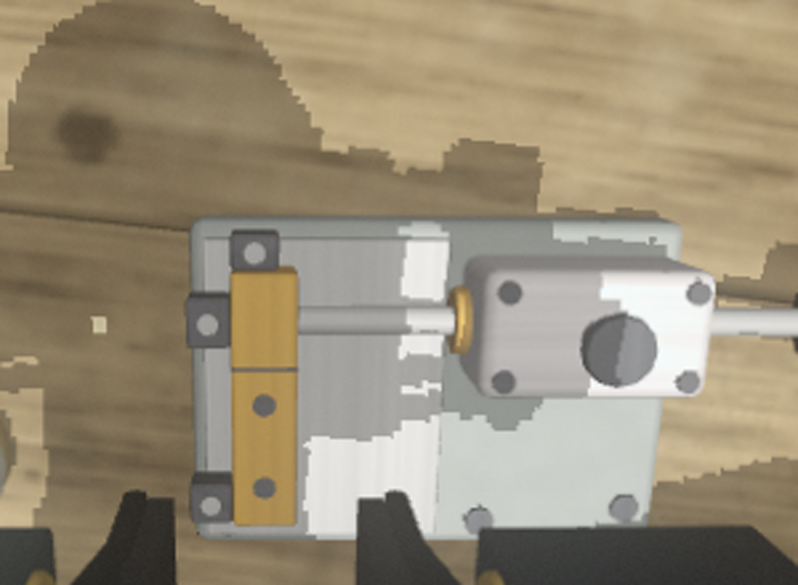

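Pin flush, bar at the stops. Gripping and lifting.

Request:
arm_command(
  rows=[
    {"delta_pos":[0,0,-30],"roll":0},
    {"delta_pos":[0,0,-30],"roll":0},
    {"delta_pos":[0,0,-20],"roll":0},
    {"delta_pos":[0,0,-10],"roll":0},
    {"delta_pos":[0,0,0],"roll":0},
    {"delta_pos":[0,0,0],"roll":0},
  ],
)

```text
time_s: 33.53
eef_pos: [0.5817, -0.0971, 0.0292]
eef_rot: [2.341, -2.094, -0.0]
force: [1.0, 0.3, 0.4]
gripper_width: 0.0358
```

Request:
arm_command(
  fingers=255,
  rows=[
    {"delta_pos":[0,0,0],"roll":0},
    {"delta_pos":[0,0,0],"roll":0},
    {"delta_pos":[0,0,0],"roll":0},
    {"delta_pos":[0,0,0],"roll":0},
    {"delta_pos":[0,0,0],"roll":0},
    {"delta_pos":[0,0,10],"roll":0},
    {"delta_pos":[0,0,20],"roll":0},
    {"delta_pos":[0,0,30],"roll":0},
    {"delta_pos":[0,0,30],"roll":0},
    {"delta_pos":[0,0,0],"roll":0},
  ],
)

```text
time_s: 34.37
eef_pos: [0.5855, -0.0971, 0.126]
eef_rot: [-2.338, 2.088, -0.014]
force: [0.9, -0.1, -0.3]
gripper_width: 0.0173
```

Run:
```python
from h import *
st(); c=snap('wrist','w30',(180,60,480,280),2.66);snap('top','t30',(170,150,330,290),5)
```

```text
{'time_s': 34.3667, 'qpos': [0.1095, 0.4105, -0.2137, 0.0027, -0.9352, 0.0019], 'eef_pos': [0.5855, -0.0971, 0.126], 'eef_rot': [-2.3381, 2.0877, -0.0145], 'force': [0.9096, -0.0513, -0.2862], 'gripper_width': 0.0173}
```

View pics/w30.png

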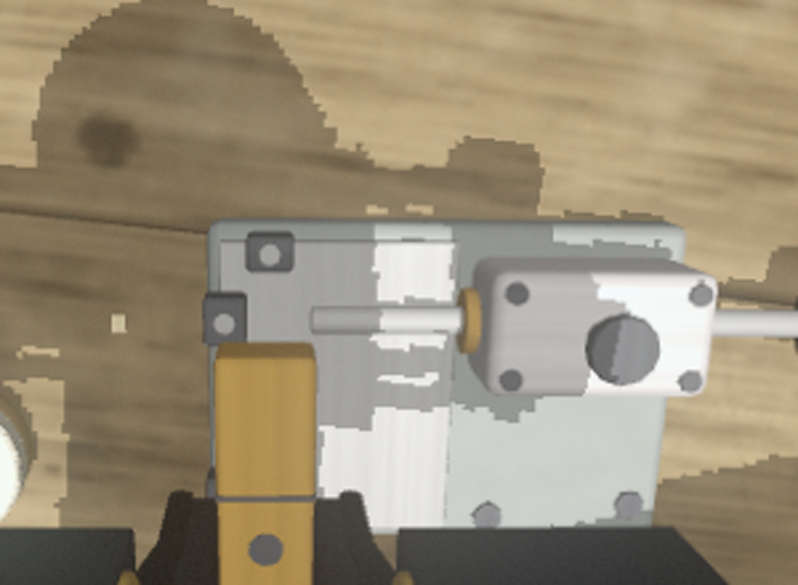

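View pics/t30.png

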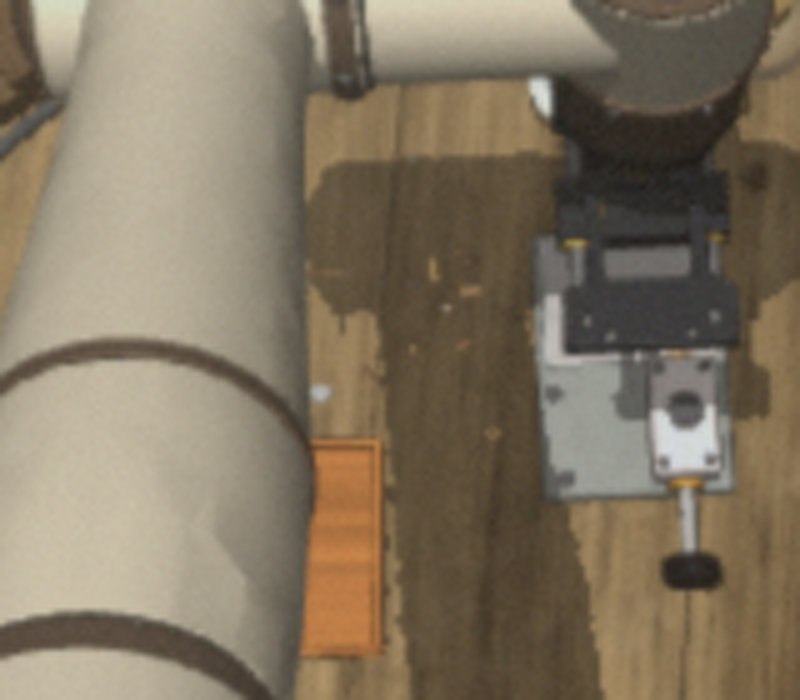

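Request:
arm_command(
  rows=[
    {"delta_pos":[-12.3,12.5,0],"roll":0.1175},
    {"delta_pos":[-12.3,12.5,0],"roll":0.1175},
    {"delta_pos":[-12.3,12.5,0],"roll":0.1175},
    {"delta_pos":[-12.3,12.5,0],"roll":0.1175},
    {"delta_pos":[-12.3,12.5,0],"roll":0.1175},
    {"delta_pos":[-12.3,12.5,0],"roll":0.1175},
    {"delta_pos":[-12.3,12.5,0],"roll":0.1175},
    {"delta_pos":[-12.3,12.5,0],"roll":0.1175},
    {"delta_pos":[-12.3,12.5,0],"roll":0.1175},
    {"delta_pos":[-12.3,12.5,0],"roll":0.1175},
    {"delta_pos":[-12.3,12.5,0],"roll":0.1175},
    {"delta_pos":[-12.3,12.5,0],"roll":0.1175},
  ],
)

```text
time_s: 35.47
eef_pos: [0.4321, 0.053, 0.1176]
eef_rot: [3.139, -0.069, -0.006]
force: [0.3, 0.4, -1.3]
gripper_width: 0.0168
```

Request:
arm_command(
  rows=[
    {"delta_pos":[-12.3,12.5,0],"roll":0.1175},
    {"delta_pos":[0,0,-30],"roll":0},
    {"delta_pos":[0,0,-30],"roll":0},
    {"delta_pos":[0,0,-20],"roll":0},
    {"delta_pos":[0,0,0],"roll":0},
    {"delta_pos":[0,0,0],"roll":0},
  ],
)

```text
time_s: 35.97
eef_pos: [0.4205, 0.0649, 0.0378]
eef_rot: [3.137, 0.107, -0.007]
force: [0.2, -0.2, -0.2]
gripper_width: 0.0169
```

Run:
```python
from h import *
st(); c=snap('wrist','w31')
```

```text
{'time_s': 35.9667, 'qpos': [0.538, 0.3036, -0.6986, 0.0001, -0.5739, 1.101], 'eef_pos': [0.4205, 0.0649, 0.0378], 'eef_rot': [3.1372, 0.1071, -0.0072], 'force': [0.1671, -0.1502, -0.1523], 'gripper_width': 0.0169}
```

View pics/w31.png

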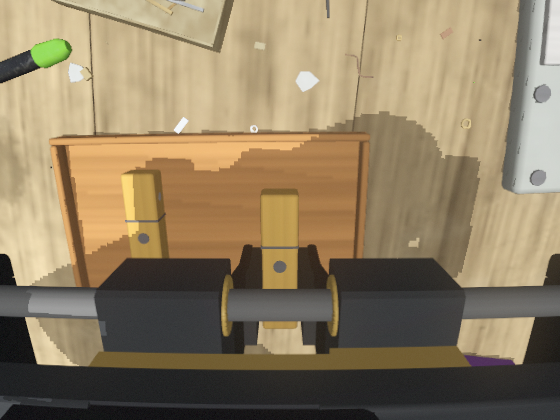

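Request:
arm_command(
  rows=[
    {"delta_pos":[5,0,-8],"roll":0},
    {"delta_pos":[0,0,-8],"roll":0},
    {"delta_pos":[0,0,-7.5],"roll":0},
    {"delta_pos":[0,0,0],"roll":0},
    {"delta_pos":[0,0,0],"roll":0},
  ],
)

```text
time_s: 36.43
eef_pos: [0.4266, 0.0654, 0.0151]
eef_rot: [3.139, 0.107, -0.002]
force: [-0.3, -0.2, -0.3]
gripper_width: 0.017
```

Request:
arm_command(
  fingers=155,
  rows=[
    {"delta_pos":[0,0,0],"roll":0},
    {"delta_pos":[0,0,0],"roll":0},
    {"delta_pos":[0,0,0],"roll":0},
    {"delta_pos":[0,0,0],"roll":0},
    {"delta_pos":[0,0,15],"roll":0},
    {"delta_pos":[0,0,30],"roll":0},
    {"delta_pos":[0,0,35],"roll":0},
    {"delta_pos":[0,0,40],"roll":0},
    {"delta_pos":[0,0,40],"roll":0},
    {"delta_pos":[0,0,0],"roll":0},
    {"delta_pos":[0,0,0],"roll":0},
  ],
)

```text
time_s: 37.35
eef_pos: [0.4283, 0.0665, 0.1781]
eef_rot: [-3.136, -0.107, -0.01]
force: [-0.4, 0.4, -0.9]
gripper_width: 0.0342
```

Run:
```python
from h import *
st(); c=snap('wrist','w32');snap('scene','s32',(220,160,380,280),5);snap('top','t32')
```

```text
{'time_s': 37.35, 'qpos': [0.5317, 0.0935, -0.5075, -0.0, -0.9625, 1.1074], 'eef_pos': [0.4283, 0.0665, 0.1781], 'eef_rot': [-3.1363, -0.1071, -0.01], 'force': [-0.3794, 0.4167, -0.8818], 'gripper_width': 0.0342}
```

View pics/w32.png

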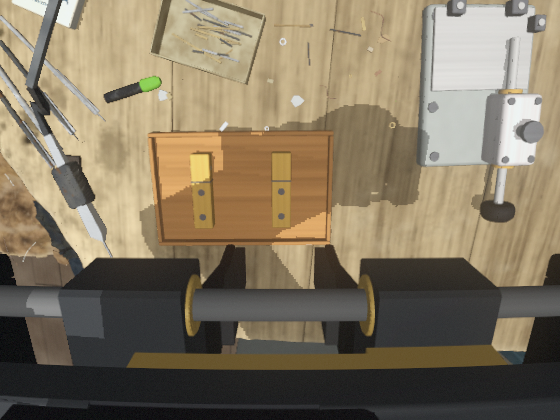

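View pics/s32.png

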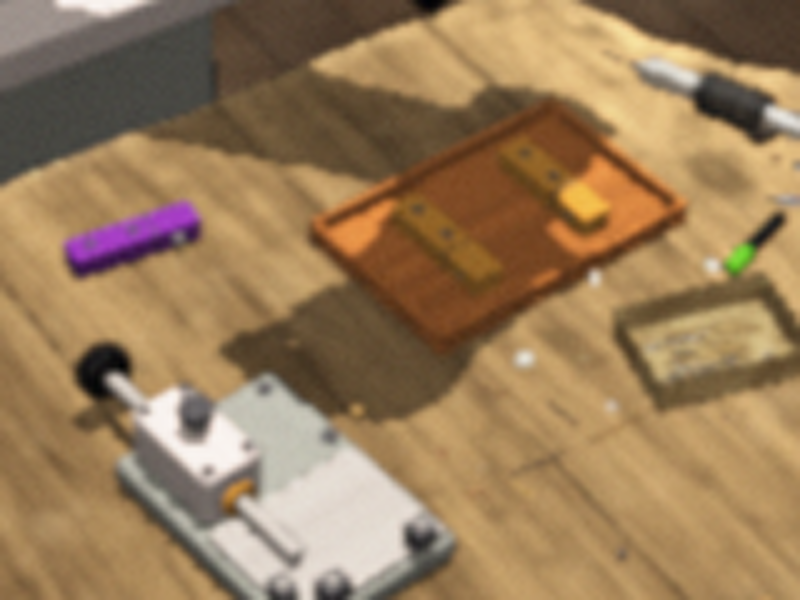

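View pics/t32.png

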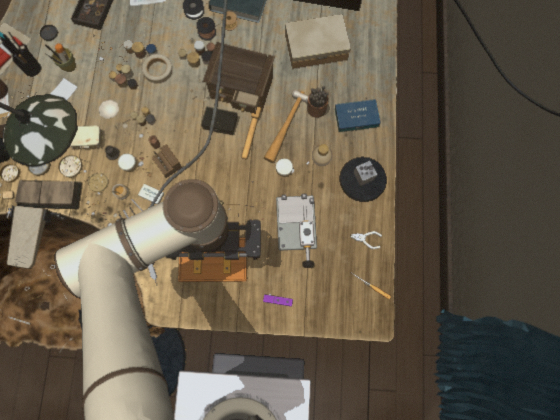

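Both bars lie flat in the tray, the striker is forward and the bystanders are in place. Before handing in, I'll check that no third brass bar lies elsewhere.

Run:
```python
from h import *
for fn in ['top0','scene0','t32']:
    im=np.load('pics/'+fn+'.npz')['img']; h=cv2.cvtColor(im,cv2.COLOR_RGB2HSV)
    m=cv2.inRange(h,(14,140,100),(26,255,255)); n,l,s,c=cv2.connectedComponentsWithStats(m)
    print(fn,[(s[i][:5].tolist()) for i in range(1,n) if s[i][4]>=15])
crop('top0','ta',(0,0,200,150),4); crop('top0','tb',(180,0,400,165),3.6); crop('scene0','sb',(330,90,560,260),3.4)
```

```text
top0 [[265, 99, 35, 61, 316], [235, 164, 27, 16, 186], [116, 187, 7, 7, 40], [237, 203, 28, 10, 190], [178, 238, 69, 44, 2690], [26, 281, 9, 4, 18], [372, 285, 19, 14, 77], [104, 288, 13, 10, 33]]
scene0 [[552, 137, 7, 6, 28], [409, 170, 24, 11, 143], [515, 175, 10, 4, 20], [308, 180, 50, 22, 80], [287, 185, 64, 32, 673], [282, 192, 23, 15, 32], [308, 211, 23, 15, 71], [300, 214, 11, 7, 24], [449, 225, 10, 4, 17], [312, 239, 26, 22, 236], [150, 253, 25, 6, 124], [265, 256, 5, 6, 15], [489, 261, 6, 6, 16], [339, 266, 32, 15, 267], [369, 280, 37, 48, 301], [341, 288, 33, 69, 632], [526, 293, 19, 6, 55], [295, 308, 13, 15, 102], [512, 328, 10, 11, 21], [372, 361, 6, 9, 38], [377, 376, 6, 4, 18], [531, 401, 21, 18, 127], [543, 400, 8, 7, 22]]
t32 [[265, 98, 35, 62, 306], [116, 187, 7, 7, 34], [240, 240, 4, 7, 16], [179, 257, 68, 25, 1134], [27, 279, 12, 6, 19], [372, 285, 19, 14, 78]]
```

View pics/ta.png

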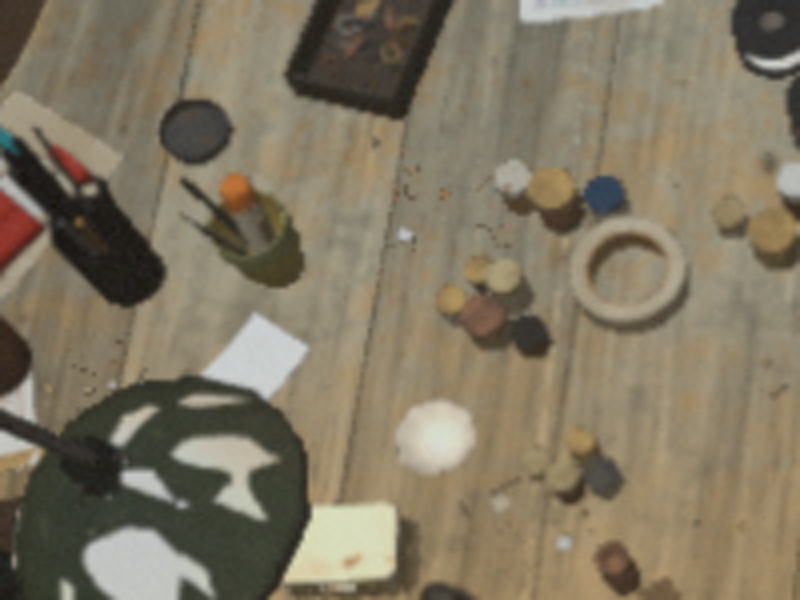

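View pics/tb.png

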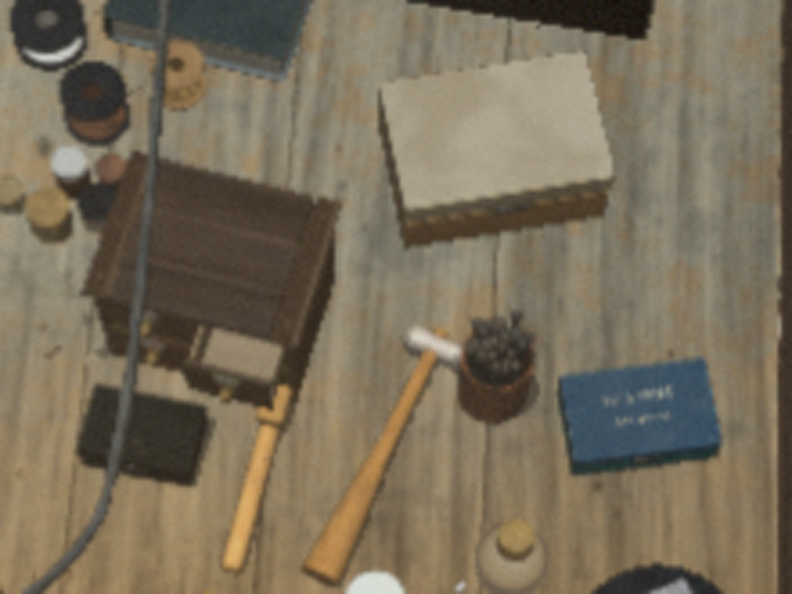

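View pics/sb.png

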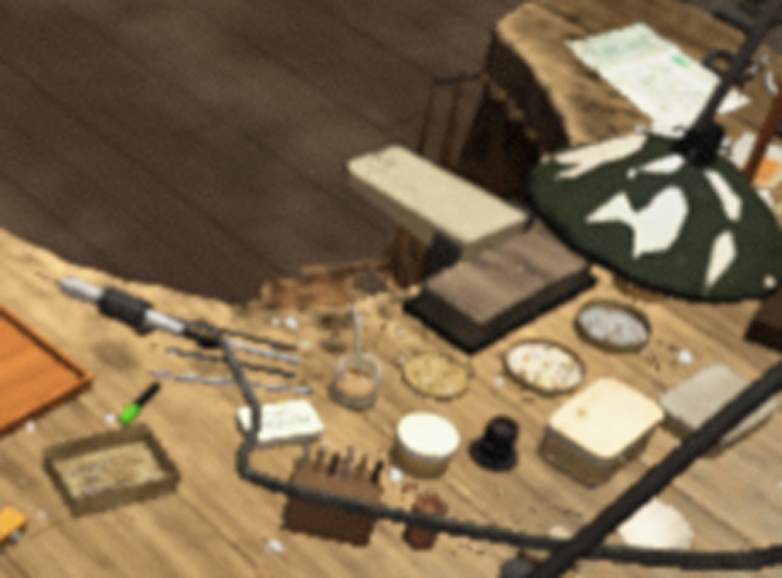

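No third brass bar anywhere. One last numeric check of the tray and the pins, then the hand-in.

Run:
```python
from fit import *
bp=[(-9,-36,18),(-9,36,18),(9,36,18),(9,-36,18)]
for cor in [[(190,154),(193,228),(212,227),(209,153)],[(272,153),(272,227),(290,227),(291,153)]]:
    r=fit('w32',list(zip(bp,cor)),[.425,.1,1.64]); d=r[:2]-[.427,.1003]; print('tray frame',np.round([d[0]+.072*d[1],d[1]-.072*d[0]],4))
crop('w32','w32a',(145,125,340,250),4)
```

```text
x,y,yaw [0.4216 0.1506 1.5725]
[[9.8, -0.3], [6.3, 0.6], [-31.3, 0.3], [-28.9, -0.5]]
tray frame [-0.0018  0.0507]
x,y,yaw [0.4277 0.068  1.6417]
[[16.4, -0.7], [16.0, 0.8], [-20.8, 0.8], [-22.5, -0.6]]
tray frame [-0.0016 -0.0323]
```

View pics/w32a.png

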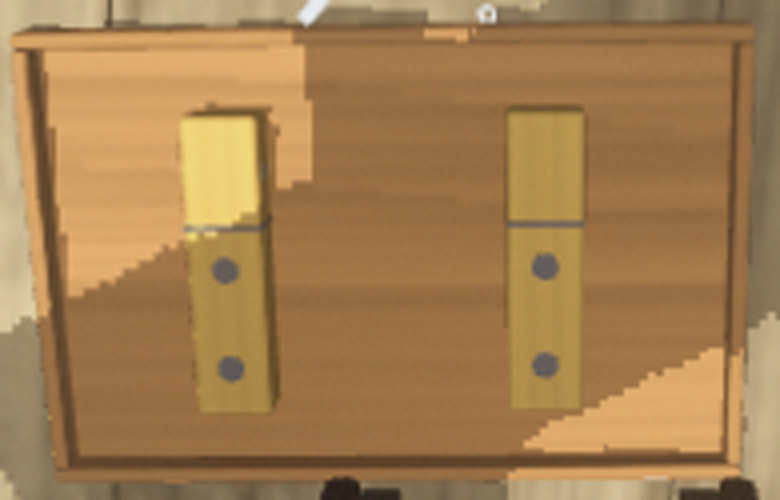

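```bash
python3 -c "
from plant import job; print(job.hand_in())"
```

```text
the job is handed in; nothing more can be done
None
```

I set both hinge bars and handed the job in at about 37 s of robot time; `hand_in()` gives no verdict. For each bar I cocked the striker, turned the bar half round so its pin faced the striker, seated it against all three stops and fired with the trip button. I then laid it in the tray.

What the last checks showed:
- **Pins:** after each shot the bar was still at the stops with the nose against its face. I judged both pins flush by eye, as the joint values were not readable.
- **Tray:** both bars lie flat and well inside the walls.
- **Setter and surroundings:** the striker is forward and the gripper is clear. The pliers, pot, scriber and purple look-alike appear unmoved.
- **Third bar:** I found no third brass bar on the bench, using crops of the camera views and a colour search.

One check was poor: my final fit of the bar positions in the tray had sideways errors of 6–31 pixels, because I listed the bar corners in mirrored order. Its centres, about (-2, 51) and (-2, -32) mm in the tray frame, are only approximate. For the tray placement I relied on the pictures, which show ample margin.

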